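Stow the washed slide cassettes and hang up the wash basket

ROBOT

A 6-joint arm with a two-finger parallel gripper is mounted at the origin on a cart in front of the work surface, level with it; the furniture and walls round the work are solid. World frame = base frame: x ahead of the robot, y to its left, z up, the work surface at z = 0. Lengths are in m, angles in degrees, forces in N, time in s.
With the tool pointing down it reaches from about 0.3 to 0.75 m from the base axis. Payload 8.5 kg.
Tool frame: the origin (TCP) lies at the very end of the fingers, on their centre line; the grasp point (between the pads) lies 19 mm behind it; z points along the fingers, y is the line along which they close (so a half turn about z gives the same grasp; the last joint's range is limited). The gripper opens to 85 mm and grips with 20 to 120 N. Pads are 22 mm wide; open, the fingers measure 114 mm over their backs; the gripper's body (76 mm by 85 mm) begins 54 mm behind the grasp point. The pads swing forward as they close: fully open they stand 13 mm farther back than shut.
Start: joints at [55.331, 21.807, 74.336, -0, 83.858, -12.336], TCP at [0.209, 0.509, 0.231] pointing down, gripper open.
Joint ranges: [-178.18, 178.18], [-50.72, 133.34], [12.68, 142.11], [-81.47, 261.47], [9.98, 163.14], [-165.26, 165.26]. Speed limits (degrees/s): [136.94, 136.94, 180, 180, 180, 180].

INTERFACE

Orientations are given as a 3x3 rotation matrix whose columns are the frame's x, y, z axes.
In Python, from rig import observe, cams, ticket gives the robot as it stands.
- The arm moves only by the tool move_arm, never from a script. Its arguments are lists of equal length, an entry for each row: "jaw": the finger opening in cm, from 0 to 8.54; "dp": the shift along the tool's x, y, z in cm, a list of three; "turn": the turn, a rotation vector about the tool's x, y, z in rad, a list of three. In form: {"jaw": [jaw, ...], "dp": [[tx, ty, tz], ...], "turn": [[wx, wy, wz], ...]}. A call has 1 to 12 rows; each row shifts and turns the commanded pose from where the row before left it, along the tool's axes as they then stand; what a row does not reach is not made up. A row lasts 1/12 s, in which the tool goes at most 41.7 mm and 7.16 degrees, less where a joint would pass 70% of its speed; a pose out of reach is approached as far as the arm can. A call is refused whole if a number of a shift passes 4.17 or a number of a turn 0.125, either way. A call with a gripper value outside its range is refused whole. The fingers move at their own pace and stop on an object; "force" is the grip in N (left out, the last holds). Time passes only in rows, so rows that do not move let the fingers close. It gives the time, the measured TCP pose, the force, the opening and the grip force at its end, in the units of the state.
- observe(): the state, without advancing time (a new reading comes with each control period).
- cams.get_image(name): name is "side" or "top"; returns (picture, depth): 400x640x3 uint8, red, green, blue; 400x640 float32, m along the optical axis (not along the pixel's ray), 0 where there is no reading.
- cams.calibration(name): a dict with "vertical_fov" (degrees; the focal length in pixels is half the picture's height over the tangent of half this angle, whatever the lens; pixels are square), "cx", "cy" (the principal point, pixels), "view" (4x4, takes a point from world to camera coordinates). Camera axes: x right, y up, looking along -z (the intrinsics and any distortion apply to the point x, -y, -z); pixel columns grow to the right and rows downward; lengths in m; the calibration is good to about 2 mm. A picture is of the moment at which its call begins. calibration takes no time and is no camera call.
- ticket.close_job(): hands the job in; it is judged then, once.
Trained networks look in the newest picture that a camera, given by its name, has taken for a name from the list of things; names that differ only in an ending like _2 or _b are one class to them, and where a whole thing is asked for, a point or a joint stands for the part that bears it (a point fixed in the world has none). Each returns a list of dicts, best first, with "p" (0 to 1); they miss things now and then, are a little off and sometimes report something else, mostly with a low value. They report only what shows in the picture. A call takes as long as a camera call.
- cams.spot_in(camera, query): "box" ([centre column, centre row, width, height] as shares, 0 to 1, of the picture: columns of its width, rows of its height, round what is visible of it).
- cams.outline_of(camera, query): "mask" (400x640 bool, what is visible of it) and "box" ([centre column, centre row, width, height] as shares, 0 to 1, of the picture: columns of its width, rows of its height, round what is visible of it).
- cams.mark_of(camera, query): "location" ([column, row] as shares, 0 to 1, of the picture: columns of its width, rows of its height: a listed point, or the origin of a listed thing).
The state is a dict: "time_s": time; "q": joint angles; "qvel": joint speeds; "joint_efforts": joint torques, N m; "position": TCP position; "tool_rot": TCP orientation; "ft_force": force on the tool from outside, world axes, zero at the start; "wrist_torque": the same for the moment, N m; "grip_width": finger opening in m; "gripper_force": force on a finger pad.
Only numpy, scipy, OpenCV 4.12 (cv2) and the standard library are available. Lean on these libraries where they do the work, as an engineer would, in place of code of your own. Each camera call takes 0.05 s, during which the arm holds its last target. There are 200 camera calls.

TASK

Put the washed slide cassettes away: draw the rack's red gate bolt fully back, stack every cassette on the bench flat on the sloping shelf, one on top of the other, lengthwise down the slope and each resting up against the backstop, then slide the bolt fully home into its keeper. Hang the empty wash basket by its handle on the hook of the drain stand to drip; do that whenever it suits you. Leave the bottles and the glass dish where they are.

Things in the scene. Friction and masses are not known exactly. Their poses are not given: they have to be found in the camera images.
- cassette_0_c (a point): white flat slide cassette, a closed rigid plastic box 90 x 36 x 14 mm, 70 g, with a paper label and ribs on top; it may be absent. The point is its centre, half-way up; x along its 90 mm length, y across its 36 mm width, z up through its 14 mm thickness
- cassette_1_c (a point): blue flat slide cassette, a closed rigid plastic box 90 x 36 x 14 mm, 70 g, with a paper label and ribs on top; it may be absent. The point is its centre, half-way up; x along its 90 mm length, y across its 36 mm width, z up through its 14 mm thickness
- cassette_2_c (a point): yellow flat slide cassette, a closed rigid plastic box 90 x 36 x 14 mm, 70 g, with a paper label and ribs on top; it may be absent. The point is its centre, half-way up; x along its 90 mm length, y across its 36 mm width, z up through its 14 mm thickness
- cassette_3_c (a point): green flat slide cassette, a closed rigid plastic box 90 x 36 x 14 mm, 70 g, with a paper label and ribs on top; it may be absent. The point is its centre, half-way up; x along its 90 mm length, y across its 36 mm width, z up through its 14 mm thickness
- rack_shelf: sloping aluminium shelf of the grey rack, 90 mm wide, no side walls. Origin: on its upper surface at the foot of the backstop, mid-width; y up the 15 degree slope (to 112 mm), x across, z square to the surface. Backstop at the low end: face at y = 0, 58 mm high. A seated cassette lies along y, centre at x 0, y 45 mm, z 7 mm + 14 mm per cassette below. Bolt crosses at y 95..101 mm, z 6..52 mm
- bolt (a joint): slide of the red gate bolt, a flat upright bar across the shelf's upper end: 0 = home in its keeper, 0.08 m = fully drawn, along +x of rack_shelf. About 2 N friction; stays where left. Drawn past 0.07 the way is clear. In the shelf's frame the keeper stands at x -50..-32, y 89..107 mm, up to z 58 mm; its track channel at x 35..125 mm, same y, up to z 21 mm
- bolt_knob (a point): centre of the black knob on the bolt's top edge, moving with it: 18 mm (along x of rack_shelf) by 16 mm (y), 30 mm tall, from 15 mm below to 15 mm above this point along z. Axes as rack_shelf
- basket_bar (a point): empty steel wire wash basket, 64 (x) by 80 (y) mm, 42 mm deep, about 220 g, with a fixed bail handle. The point: middle of the handle's top bar, 110 mm above the underside; y along the bar, z up. The bar is 6 mm thick, level for 26 mm either side; legs go down at y = -40 and 40 mm. Open under the bar
- basket_grip (a point): centre of the orange grip block on the middle of the basket's handle bar: 22 mm along the bar (y), 16 mm across it (x), from 17 mm below to 17 mm above this point, 19.5 mm above the bar's centre. Axes as basket_bar
- hook_valley (a point): hook of the white drain stand: the point where the bar's centre rests, about 3 mm above the 8 mm wire's upper side. -x points out of its mouth, y across, z up. The tip, a black ball 11 mm across, is 22 mm out along -x, its top 18 mm above the point; towards +x the wire climbs gently to the post, 74 mm off, 39 mm above the point. The bar goes across (along y), let down behind the tip
- sample_1: bystander: small white screw-cap bottle with white cap, 38 mm across, 76 mm tall; origin at the centre of its underside; leave it where it stands
- amber_1: bystander: small brown bottle with black cap, 42 mm across, 90 mm tall; origin at the centre of its underside; leave it where it stands
- petri_dish: bystander: flat round glass dish, 62 mm across, 15 mm tall; origin at the centre of its underside; leave it where it stands
- std_2: bystander: white bottle with blue cap, 48 mm across, 106 mm tall; origin at the centre of its underside; leave it where it stands

How it is judged (in metres and radians):
On the way, in this order (a step that is already met when the one before it is completed fails the run):
1. the gate bolt is drawn back (value of joint bolt above 0.07 m), for 0.2 s.
2. every cassette present lies flat on the sloping shelf, against the backstop, with the bolt still drawn (x of cassette_0_c in the frame of rack_shelf between -0.012 and 0.012 m and y of cassette_0_c in the frame of rack_shelf between 0.038 and 0.05 m and z of cassette_0_c in the frame of rack_shelf between 0.003 and 0.053 m and angle between the z axis of each of cassette_0_c, cassette_1_c, cassette_2_c, cassette_3_c and the z axis of rack_shelf, either way round below 0.1 rad and angle between the x axis of each of cassette_0_c, cassette_1_c, cassette_2_c, cassette_3_c and the y axis of rack_shelf, either way round below 0.15 rad and linear speed of each of cassette_0, cassette_1, cassette_2, cassette_3 below 0.02 m/s and x of cassette_1_c in the frame of rack_shelf between -0.012 and 0.012 m and y of cassette_1_c in the frame of rack_shelf between 0.038 and 0.05 m and z of cassette_1_c in the frame of rack_shelf between 0.003 and 0.053 m and x of cassette_2_c in the frame of rack_shelf between -0.012 and 0.012 m and y of cassette_2_c in the frame of rack_shelf between 0.038 and 0.05 m and z of cassette_2_c in the frame of rack_shelf between 0.003 and 0.053 m and x of cassette_3_c in the frame of rack_shelf between -0.012 and 0.012 m and y of cassette_3_c in the frame of rack_shelf between 0.038 and 0.05 m and z of cassette_3_c in the frame of rack_shelf between 0.003 and 0.053 m and value of joint bolt above 0.05 m), for 0.3 s.
3. the bolt is home in its keeper (value of joint bolt below 0.005 m), for 0.2 s.
At the end, for the whole second after the job is handed in: Cassettes stacked flat on the shelf (0.1 rad), along the slope (0.15 rad), ends within 5 mm of the backstop, centred within 12 mm; bolt within 5 mm of home; basket hanging still and upright (0.35 rad) on the hook, mid-bar within 22 mm of the valley point; nothing held (x of cassette_0_c in the frame of rack_shelf between -0.012 and 0.012 m and y of cassette_0_c in the frame of rack_shelf between 0.038 and 0.05 m and z of cassette_0_c in the frame of rack_shelf between 0.003 and 0.053 m and angle between the z axis of each of cassette_0_c, cassette_1_c, cassette_2_c, cassette_3_c and the z axis of rack_shelf, either way round below 0.1 rad and angle between the x axis of each of cassette_0_c, cassette_1_c, cassette_2_c, cassette_3_c and the y axis of rack_shelf, either way round below 0.15 rad and linear speed of each of cassette_0, cassette_1, cassette_2, cassette_3 below 0.02 m/s and x of cassette_1_c in the frame of rack_shelf between -0.012 and 0.012 m and y of cassette_1_c in the frame of rack_shelf between 0.038 and 0.05 m and z of cassette_1_c in the frame of rack_shelf between 0.003 and 0.053 m and x of cassette_2_c in the frame of rack_shelf between -0.012 and 0.012 m and y of cassette_2_c in the frame of rack_shelf between 0.038 and 0.05 m and z of cassette_2_c in the frame of rack_shelf between 0.003 and 0.053 m and x of cassette_3_c in the frame of rack_shelf between -0.012 and 0.012 m and y of cassette_3_c in the frame of rack_shelf between 0.038 and 0.05 m and z of cassette_3_c in the frame of rack_shelf between 0.003 and 0.053 m and value of joint bolt below 0.005 m and distance between basket_bar and hook_valley below 0.022 m and height (world z) of basket_bar above 0.205 m and angle between basket_bar's own z axis and vertical below 0.35 rad and linear speed of basket below 0.05 m/s and contact force between basket and stand above 0.5 N); the robot touches nothing.
It fails at once if the sample_1 is shifted by more than 40 mm (distance of sample_1 from where it was at the start of the episode above 0.04 m).
It fails at once if the amber_1 is shifted by more than 40 mm (distance of amber_1 from where it was at the start of the episode above 0.04 m).
It fails at once if the petri_dish is shifted by more than 40 mm (distance of petri_dish from where it was at the start of the episode above 0.04 m).
It fails at once if the std_2 is shifted by more than 40 mm (distance of std_2 from where it was at the start of the episode above 0.04 m).
Of cassette_0, cassette_1, cassette_2, cassette_3 only 3 to 4 are there at a start; the rules pass over those that are not, and their reading is None.
At some moment in a run one of cassette_0, cassette_1, cassette_2, cassette_3 may be knocked a few centimetres aside while the robot is not near it.
Once in a run the grip may slacken for a moment while it holds something.
It also fails if it takes over 210 s, if anything falls off the work surface, if the arm or the gripper's body presses on something with over 40 N, if the wrist force passes 120 N, or if a joint passes its speed limit or range.

## Working session

There is one attempt and no reset: what is moved stays moved. The work goes in short steps, Python scripts to look and compute and a tool call to move; the robot and the scene stay as the last step left them, time stands still between calls to the robot, and variables do not carry over. Pictures are saved under pics/ and viewed, at most 14 in all, crops included, and the job is handed in when it is done.

Besides the shell and the picture viewer there is one more tool, called after ">>>" by a JSON object that holds its "fn" and its "kwargs". move_arm: Moves the arm, as the interface text tells. Its arguments: {"type":"object","properties":{"jaw":{"type":"array","items":{"type":"number"}},"dp":{"type":"array","items":{"type":"array","items":{"type":"number"}}},"turn":{"type":"array","items":{"type":"array","items":{"type":"number"}}},"force":{"type":"number"}},"required":["jaw","dp","turn"]}

```bash
ls; mkdir -p pics; cat > h.py <<'E'
import numpy as np,cv2
from rig import observe,cams,ticket
def K(n):
    c=cams.calibration(n);f=200/np.tan(np.radians(c['vertical_fov'])/2);return c,f
def back(n,u,v,d):
    c,f=K(n);u=np.asarray(u,float);v=np.asarray(v,float);d=np.asarray(d,float)
    P=np.stack([(u-c['cx'])/f*d,-(v-c['cy'])/f*d,-d,np.ones_like(d)],-1)
    return (P@np.linalg.inv(np.array(c['view'])).T)[...,:3]
def ray(n,u,v,z):
    a=back(n,u,v,0.0001);b=back(n,u,v,1.0);t=(z-a[2])/(b[2]-a[2]);return a+t*(b-a)
def proj(n,p):
    c,f=K(n);q=np.array(c['view'])@np.append(p,1);return np.array([c['cx']+f*q[0]/-q[2],c['cy']-f*q[1]/-q[2]])
def save(n,path):
    im,d=cams.get_image(n);cv2.imwrite(path,im[:,:,::-1]);return im,d
E
python3 - <<'E'
from h import *
for n in('side','top'):
    im,d=save(n,f'pics/{n}0.png'); c=cams.calibration(n)
    print(n,{k:(v if k!='view' else np.round(v,3).tolist()) for k,v in c.items()})
    np.save(n+'d.npy',d)
    for q in ['cassette_0_c','cassette_1_c','cassette_2_c','cassette_3_c','rack_shelf','bolt_knob','basket_bar','basket_grip','hook_valley','sample_1','amber_1','petri_dish','std_2']:
        r=cams.mark_of(n,q)[:3]
        for x in r:
            u,v=np.array(x['location'])*[640,400]
            ui,vi=int(np.clip(u,0,639)),int(np.clip(v,0,399))
            print(q,round(x['p'],2),round(u),round(v),np.round(back(n,u,v,d[vi,ui]),3))
print(observe())
E
```

```text
pics
side {'vertical_fov': 48.84056867862925, 'cx': 319.2005869015727, 'cy': 192.29756580668544, 'view': [[0.956, -0.292, -0.02, -0.423], [0.135, 0.379, 0.915, -0.202], [-0.26, -0.878, 0.402, -1.222], [0.0, 0.0, 0.0, 1.0]]}
cassette_0_c 0.59 333 266 [ 0.432 -0.165  0.009]
cassette_0_c 0.58 299 144 [0.536 0.586 0.117]
cassette_0_c 0.39 332 225 [ 0.508  0.08  -0.003]
cassette_1_c 0.68 353 247 [ 0.515 -0.099  0.015]
cassette_1_c 0.59 310 230 [0.429 0.054 0.007]
cassette_2_c 0.55 302 219 [0.425 0.139 0.005]
cassette_3_c 0.53 318 244 [ 0.426 -0.039  0.008]
cassette_3_c 0.35 335 299 [ 0.386 -0.311  0.018]
rack_shelf 0.76 330 299 [ 0.381 -0.293  0.006]
rack_shelf 0.68 301 217 [0.425 0.144 0.007]
bolt_knob 0.55 368 266 [ 0.452 -0.353  0.12 ]
basket_bar 0.85 287 181 [0.398 0.22  0.113]
basket_grip 0.83 283 174 [0.389 0.226 0.136]
basket_grip 0.67 300 217 [0.423 0.153 0.005]
hook_valley 0.88 299 142 [0.534 0.574 0.132]
hook_valley 0.21 333 300 [ 0.37  -0.35   0.047]
sample_1 0.68 286 181 [0.396 0.221 0.112]
sample_1 0.6 340 231 [0.515 0.014 0.008]
amber_1 0.58 355 246 [ 0.52  -0.1    0.018]
am
[... 1130 characters left out ...]
8.38592682e+01, -1.23372820e+01]), 'qvel': array([-0.02279349,  0.01370617, -0.02344143, -0.04758368,  0.05543706,
       -0.03514044]), 'joint_efforts': array([-3.51315563e-06, -4.48327661e+01, -2.31463373e+01, -1.85776698e-04,
        5.40644050e-04, -5.34116418e-05]), 'position': array([0.20898078, 0.50871647, 0.23133158]), 'tool_rot': array([[-9.25003226e-01,  3.79959250e-01,  7.89190092e-06],
       [ 3.79959249e-01,  9.25003226e-01, -2.40237269e-05],
       [-1.64280711e-05, -1.92234242e-05, -1.00000000e+00]]), 'ft_force': array([-0.35122026,  0.24173344, -0.61703102]), 'wrist_torque': array([0.03139655, 0.07231809, 0.01643294]), 'gripper_force': 0.0, 'grip_width': 0.08543479575729034}
```

View pics/side0.png

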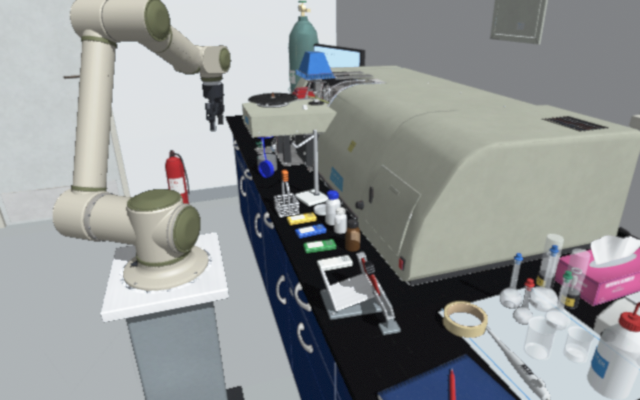

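View pics/top0.png

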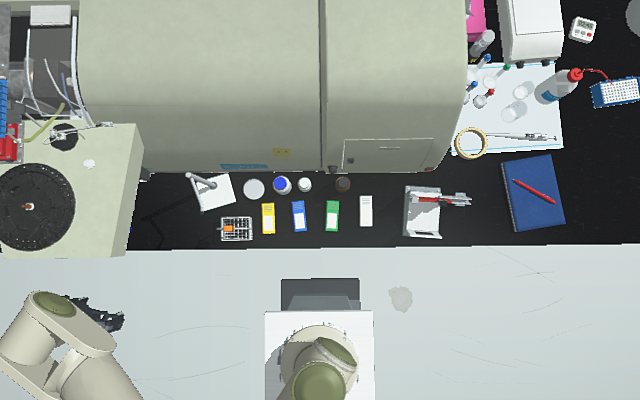

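The side view shows four cassettes, yellow (302,218), blue (310,230), green (320,246) and white (335,262), with the rack at about (350,290) and the basket at (287,200). The top view agrees: cassettes in row ~215, the rack at (425,212), the basket at (236,228) and the hook stand at (210,190). Next, enlarged crops and precise measurements.

```bash
cat >> h.py <<'E'
def cass(n='top'):
    """cassette poses from top picture: per colour, min-area rectangle of points by depth"""
    im,d=cams.get_image(n);return im,d
def cloud(n,im,d):
    v,u=np.mgrid[0:400,0:640];P=back(n,u,v,d);P[d<=0]=np.nan;return P
E
python3 - <<'E'
from h import *
im,d=cams.get_image('top'); P=cloud('top',im,d)
cr=cv2.resize(im[165:250,180:380],(800,340),interpolation=cv2.INTER_CUBIC);cr2=cv2.resize(im[175:245,390:490],(800,560),interpolation=cv2.INTER_CUBIC)
cv2.imwrite('pics/a.png',cr[:,:,::-1]);cv2.imwrite('pics/b.png',cr2[:,:,::-1])
ims,ds=cams.get_image('side');Q=cloud('side',ims,ds)
cv2.imwrite('pics/c.png',cv2.resize(ims[230:350,300:420],(600,600),interpolation=cv2.INTER_CUBIC)[:,:,::-1])
for n,X,img in(('top',P,im),('side',Q,ims)):
  for q in ['cassette_0','cassette_1','cassette_2','cassette_3','basket_bar','basket_grip','hook_valley','rack_shelf','bolt_knob','sample_1','amber_1','petri_dish','std_2']:
    for r in cams.outline_of(n,q)[:1]:
        m=r['mask'];p=X[m];p=p[~np.isnan(p[:,0])]
        if len(p)<4: print(n,q,'few',m.sum());continue
        pz=p[:,2]; 
        b=np.array(r['box'])*[640,400,640,400]
        rr=cv2.minAreaRect(p[:,:2].astype(np.float32)*1000)
        print(n,q,round(r['p'],2),np.round(b),len(p),'lo',np.round(np.percentile(p,3,axis=0),3),'hi',np.round(np.percentile(p,97,axis=0),3),'mad',np.round(np.median(p,axis=0),3),np.round(rr[0]),np.round(rr[1]),round(rr[2],1))
E
```

```text
Traceback (most recent call last):
ValueError: it knows: amber, basket_bar, basket_grip, bolt, bolt_knob, cassette_0, cassette_1, cassette_2, cassette_3, hook_valley, petri_dish, rack_shelf, sample, std
```

View pics/a.png

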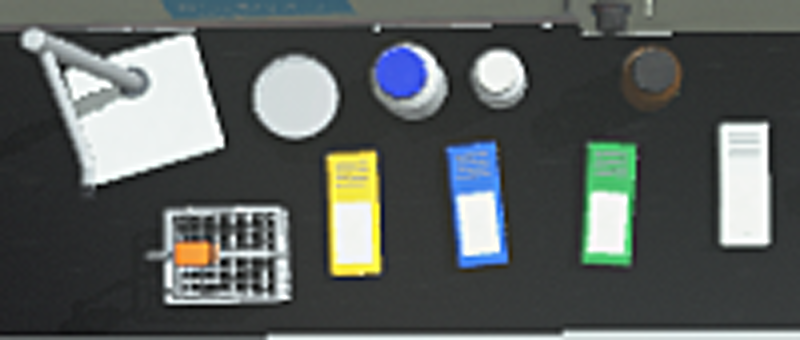

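View pics/b.png

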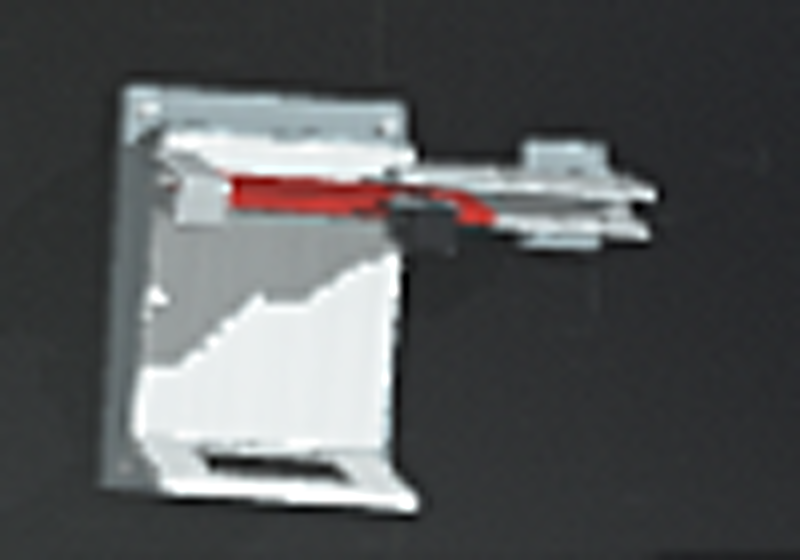

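View pics/c.png

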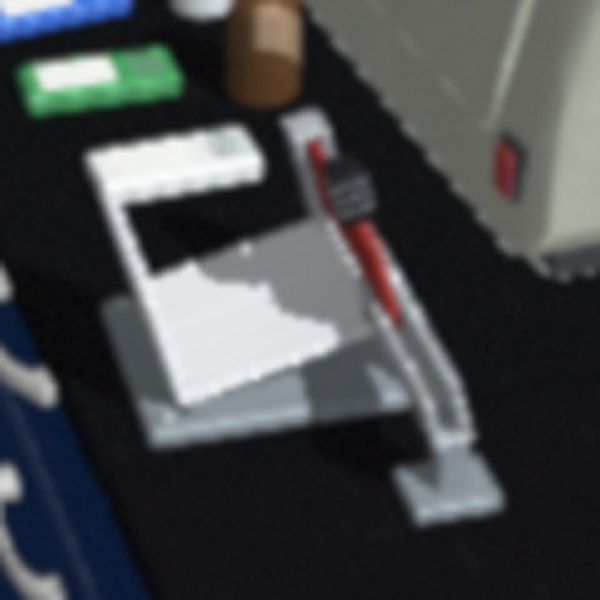

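The crops show the four cassettes lying along roughly world x, the basket with its bar along y (grip at crop (195,253)), and the hook with its arm running from the post top (130,80) to the tip ball (33,40). On the rack, the bolt is home, with the knob at crop (425,215), and the shelf slopes up towards +x.

```bash
cat > m.py <<'E'
from h import *
import sys
def run(qs,cs=('top','side')):
  for n in cs:
    im,d=cams.get_image(n);X=cloud(n,im,d)
    np.savez(n+'.npz',im=im,d=d,X=X)
    for q in qs:
      try:
       for r in cams.outline_of(n,q)[:1]:
        m=r['mask'];p=X[m];p=p[~np.isnan(p[:,0])]
        if len(p)<4: print(n,q,'few',m.sum());continue
        b=np.array(r['box'])*[640,400,640,400]
        rr=cv2.minAreaRect(p[:,:2].astype(np.float32)*1000)
        print(n,q,round(r['p'],2),np.round(b),len(p),'lo',np.round(np.percentile(p,3,axis=0),3),'hi',np.round(np.percentile(p,97,axis=0),3),'med',np.round(np.median(p,axis=0),3),np.round(rr[0]),np.round(rr[1]),round(rr[2],1))
      except ValueError as e: print(e)
if __name__=='__main__': run(sys.argv[1:])
E
python3 m.py cassette_0 cassette_1 cassette_2 cassette_3 basket_bar basket_grip bolt_knob bolt rack_shelf
python3 - <<'E'
from h import *
T=np.load('top.npz');im=T['im'].astype(int);X=T['X']
# colour-based cassettes in top
hsv=cv2.cvtColor(T['im'],cv2.COLOR_RGB2HSV)
cols={'yel':(20,35),'blu':(100,120),'grn':(50,80)}
box={'yel':(260,276,198,238),'blu':(290,310,196,236),'grn':(324,342,196,236),'whi':(357,376,192,230)}
for k,(a,b,c,e) in box.items():
    S=T['im'][c:e,a:b];g=S.max(2)
    m=(g>90).astype(np.uint8);n,l,st,_=cv2.connectedComponentsWithStats(m);i=1+np.argmax(st[1:,4]);vv,uu=np.where(l==i)
    Z=np.nanmedian(X[c:e,a:b][l==i][:,2])
    r=cv2.minAreaRect(np.stack([uu+a,vv+c],1).astype(np.float32))
    B=cv2.boxPoints(r)
    W=np.array([ray('top',p[0],p[1],0.014) for p in B])
    es=[(np.linalg.norm(W[(i+1)%4]-W[i]),W[(i+1)%4]-W[i]) for i in range(4)]
    L=max(es,key=lambda t:t[0]);dd=L[1];dd=dd*np.sign(dd[0])
    print(k,'Z',round(Z,4),'c',np.round(W.mean(0),4),'len',np.round([t[0] for t in es],3),'yaw',np.degrees(np.arctan2(dd[1],dd[0])).round(1))
E
```

```text
it knows: amber, basket_bar, basket_grip, bolt, bolt_knob, cassette_0, cassette_1, cassette_2, cassette_3, hook_valley, petri_dish, rack_shelf, sample, std
it knows: amber, basket_bar, basket_grip, bolt, bolt_knob, cassette_0, cassette_1, cassette_2, cassette_3, hook_valley, petri_dish, rack_shelf, sample, std
it knows: amber, basket_bar, basket_grip, bolt, bolt_knob, cassette_0, cassette_1, cassette_2, cassette_3, hook_valley, petri_dish, rack_shelf, sample, std
it knows: amber, basket_bar, basket_grip, bolt, bolt_knob, cassette_0, cassette_1, cassette_2, cassette_3, hook_valley, petri_dish, rack_shelf, sample, std
top basket_bar 0.94 [239. 228.  30.  24.] 448 lo [ 0.365  0.193 -0.002] hi [0.426 0.279 0.148] med [0.393 0.233 0.018] [397. 241.] [97. 64.] 89.7
top basket_grip 0.64 [235. 229.  31.  24.] 429 lo [ 0.363  0.193 -0.002] hi [0.418 0.279 0.148] med [0.386 0.23  0.015] [395. 241.] [97. 65.] 89.4
top bolt_knob 0.46 [434. 202.  37.  14.] 197 lo [ 0.449 -0.37   0.042] hi [ 0.477 -0.289  0.131] med [ 0.465 -0.334  0.097] [ 463. -337.] [108.  31.] 85.5
top bolt 0.49 [435. 203.  33
[... 1277 characters left out ...]
[ 0.474 -0.281  0.124] med [ 0.461 -0.352  0.095] [ 461. -323.] [107.  25.] 86.1
side bolt 0.84 [371. 276.  17.  38.] 255 lo [ 0.449 -0.376  0.054] hi [ 0.474 -0.281  0.124] med [ 0.462 -0.352  0.094] [ 462. -323.] [107.  27.] 85.2
side rack_shelf 0.66 [358. 288.  76.  67.] 1717 lo [ 0.366 -0.435  0.02 ] hi [ 0.475 -0.271  0.115] med [ 0.451 -0.333  0.039] [ 441. -280.] [302. 140.] 76.5
yel Z 0.0143 c [0.4265 0.1444 0.014 ] len [0.039 0.092 0.039 0.092] yaw 1.9
blu Z 0.0148 c [0.4314 0.0535 0.014 ] len [0.038 0.092 0.038 0.092] yaw 5.4
grn Z 0.0148 c [ 0.4304 -0.044   0.014 ] len [0.091 0.037 0.091 0.037] yaw -4.1
whi Z 0.0146 c [ 0.4432 -0.1442  0.014 ] len [0.037 0.093 0.037 0.093] yaw 1.0
```

```bash
python3 - <<'E'
from h import *
from scipy.optimize import least_squares
T=np.load('top.npz');S=np.load('side.npz')
X=T['X'];
# plane points: gray/white shelf area in top crop
p=X[207:231,410:438].reshape(-1,3);p=p[~np.isnan(p[:,0])]
# ransac plane
rng=np.random.default_rng(0);best=None
for i in range(500):
    a=p[rng.choice(len(p),3,0)];n=np.cross(a[1]-a[0],a[2]-a[0]);l=np.linalg.norm(n)
    if l<1e-6: continue
    n/=l;r=abs((p-a[0])@n);k=(r<.002).sum()
    if best is None or k>best[0]:best=(k,r<.002)
q=p[best[1]];c=q.mean(0);n=np.linalg.svd(q-c)[2][2];n*=np.sign(n[2])
print('plane',best[0],len(p),c,n,'tilt',np.degrees(np.arccos(n[2])),'yaw',np.degrees(np.arctan2(-n[1],-n[0])))
def edge(n,cols,rows):pass
# profile along columns in the top view
for u in(415,425,435):
    print(u,[tuple(np.round(X[v,u]*1000).astype(int)) if not np.isnan(X[v,u,0]) else None for v in range(184,242,1)])
for v in(199,200,202,210,225,233,236):
    print(v,[tuple(np.round(X[v,u]*1000).astype(int)) if not np.isnan(X[v,u,0]) else None for u in range(400,476,2)])
E
```

```text
plane 394 669 [ 0.41648962 -0.30992952  0.03131821] [-0.26124812  0.02520374  0.96494259] tilt 15.216142900211096 yaw -5.510518670925004
415 [(np.int64(521), np.int64(-295), np.int64(0)), (np.int64(518), np.int64(-294), np.int64(3)), (np.int64(514), np.int64(-293), np.int64(9)), (np.int64(510), np.int64(-291), np.int64(15)), (np.int64(508), np.int64(-292), np.int64(12)), (np.int64(505), np.int64(-291), np.int64(14)), (np.int64(502), np.int64(-291), np.int64(13)), (np.int64(495), np.int64(-284), np.int64(48)), (np.int64(492), np.int64(-283), np.int64(51)), (np.int64(489), np.int64(-282), np.int64(54)), (np.int64(487), np.int64(-283), np.int64(48)), (np.int64(482), np.int64(-277), np.int64(76)), (np.int64(478), np.int64(-274), np.int64(90)), (np.int64(474), np.int64(-270), np.int64(107)), (np.int64(471), np.int64(-271), np.int64(104)), (np.int64(468), np.int64(-271), np.int64(104)), (np.int64(466), np.int64(-271), np.int64(102)), (np.int64(463), np.int64(-271), np.int64(104)), (np.int64(460), np.int64(-271), np.int64(102)), (np.int64(461), np.int64(-284), np.int64(43)), (np.int64(458),
[... 18923 characters left out ...]
(-1)), (np.int64(364), np.int64(-383), np.int64(-3)), (np.int64(365), np.int64(-387), np.int64(3)), (np.int64(364), np.int64(-395), np.int64(-6)), (np.int64(364), np.int64(-399), np.int64(0)), (np.int64(364), np.int64(-407), np.int64(-6)), (np.int64(364), np.int64(-410), np.int64(4)), (np.int64(364), np.int64(-417), np.int64(1)), (np.int64(364), np.int64(-422), np.int64(5)), (np.int64(364), np.int64(-428), np.int64(3)), (np.int64(364), np.int64(-434), np.int64(2)), (np.int64(364), np.int64(-440), np.int64(3)), (np.int64(364), np.int64(-447), np.int64(-2)), (np.int64(364), np.int64(-452), np.int64(1)), (np.int64(364), np.int64(-457), np.int64(6)), (np.int64(363), np.int64(-464), np.int64(1))]
```

```bash
cat > rackfit.py <<'E'
from h import *
from scipy.optimize import least_squares
def frame(a):
    yaw,x,y,z=a[:4];c,s=np.cos(yaw),np.sin(yaw);t=np.radians(15)
    Y=np.array([c*np.cos(t),s*np.cos(t),np.sin(t)]);Xx=np.array([s,-c,0]);Z=np.cross(Xx,Y)
    return np.stack([Xx,Y,Z],1),np.array([x,y,z])
def boxd(p,lo,hi):
    c=(np.array(lo)+hi)/2;h=(np.array(hi)-lo)/2;q=abs(p-c)-h
    return np.linalg.norm(np.maximum(q,0),axis=1)+np.minimum(q.max(1),0)
def fit(P,a0,bolt0=0):
    def res(a):
        R,o=frame(a);p=(P-o)@R*1000;k=a[4]*1000
        ds=[boxd(p,[-45,-3,-3],[45,112,0]),boxd(p,[-45,-a[5]*1000,-3],[45,0,58]),boxd(p,[-50,89,-3],[-32,107,58]),
            boxd(p,[35,89,-3],[125,107,21]),boxd(p,[-45+bolt0,95,6],[k+15,101,52]),boxd(p,[k-9,90,52],[k+9,106,82])]
        return np.minimum(abs(np.min(ds,0)),12)
    return least_squares(res,a0,loss='soft_l1',f_scale=2,x_scale=[.02,.002,.002,.002,.005,.002],diff_step=1e-4),res
E
python3 - <<'E'
from rackfit import *
a0=np.array([np.radians(-4.7),.379,-.306,.02,.035,.005])
for ns in(('top',),('side',),('top','side')):
    P=np.concatenate([np.load(n+'.npz')['X'].reshape(-1,3) for n in ns]);P=P[~np.isnan(P[:,0])]
    R,o=frame(a0);p=(P-o)@R;m=(abs(p[:,0])<.06)&(p[:,1]>-.02)&(p[:,1]<.115)&(p[:,2]>-.004)&(p[:,2]<.1)
    r,f=fit(P[m],a0);print(ns,m.sum(),np.degrees(r.x[0]).round(2),np.round(r.x[1:]*1000,1),np.median(abs(f(r.x))))
    R,o=frame(r.x);print('knob',o+R@[r.x[4],.098,.067])
for n in('top','side'):
    Z=np.load(n+'.npz');X=Z['X'];d=Z['d']
    box=(180,240,165,215) if n=='top' else (270,335,120,215)
    a,b,c,e=box;p=X[c:e,a:b].reshape(-1,3);im=Z['im'][c:e,a:b].reshape(-1,3)
    m=(p[:,2]>.12)&(p[:,0]>.35)&(p[:,0]<.6)&(p[:,1]>.25)&(p[:,1]<.45);p=p[m];im=im[m]
    print(n,m.sum());print(np.c_[np.round(p*1000),im][np.argsort(-p[:,2])][::max(1,m.sum()//25)].astype(int).tolist())
im=np.load('side.npz')['im'];cv2.imwrite('pics/d.png',cv2.resize(im[110:230,250:350],(500,600),interpolation=cv2.INTER_CUBIC)[:,:,::-1])
E
```

```text
('top',) 1486 -5.35 [ 382.5 -304.2   23.9   33.9  118.8] 0.8551916032511651
knob [ 0.45631914 -0.34519271  0.11395986]
('side',) 1414 -4.55 [ 383.2 -306.4   20.5   32.4    5.3] 0.7667602808095388
knob [ 0.45769031 -0.34484659  0.11062785]
('top', 'side') 2900 -4.93 [ 382.6 -305.6   22.6   32.7  595.9] 0.8995176628038095
knob [ 0.45679519 -0.34480147  0.11268416]
top 248
[[528, 302, 262, 222, 231, 233], [526, 303, 258, 220, 226, 228], [526, 311, 256, 215, 227, 228], [524, 299, 255, 153, 160, 163], [525, 300, 245, 172, 179, 182], [526, 299, 239, 185, 193, 195], [516, 302, 237, 225, 234, 236], [502, 300, 235, 187, 197, 200], [504, 301, 234, 204, 214, 217], [495, 296, 232, 219, 229, 229], [485, 292, 230, 221, 230, 232], [522, 300, 229, 147, 155, 158], [493, 295, 227, 206, 217, 221], [478, 293, 226, 194, 205, 207], [480, 291, 223, 215, 224, 226], [443, 279, 221, 223, 230, 231], [468, 292, 219, 150, 158, 160], [468, 288, 217, 218, 226, 226], [451, 283, 215, 225, 231, 233], [449, 281, 214, 214, 222, 222], [461, 290, 211, 202, 214, 217], [521, 300, 202, 134, 142, 143], [530, 301, 189, 147, 1
[... 301 characters left out ...]
, 154], [532, 447, 238, 176, 180, 166], [536, 436, 232, 175, 179, 165], [490, 437, 229, 174, 178, 164], [581, 430, 226, 173, 177, 162], [526, 298, 222, 155, 160, 164], [531, 446, 219, 173, 178, 164], [578, 445, 214, 172, 176, 162], [527, 448, 211, 173, 177, 163], [499, 445, 207, 151, 155, 144], [600, 342, 202, 111, 114, 106], [595, 328, 195, 110, 112, 104], [593, 395, 187, 106, 109, 100], [591, 328, 180, 105, 107, 99], [591, 376, 174, 102, 104, 96], [585, 312, 167, 102, 104, 97], [583, 284, 161, 102, 104, 96], [523, 293, 154, 176, 181, 185], [579, 317, 147, 100, 102, 94], [578, 291, 141, 100, 102, 95], [577, 253, 135, 100, 102, 94], [572, 295, 129, 100, 102, 94], [569, 252, 121, 59, 85, 98]]
```

View pics/d.png

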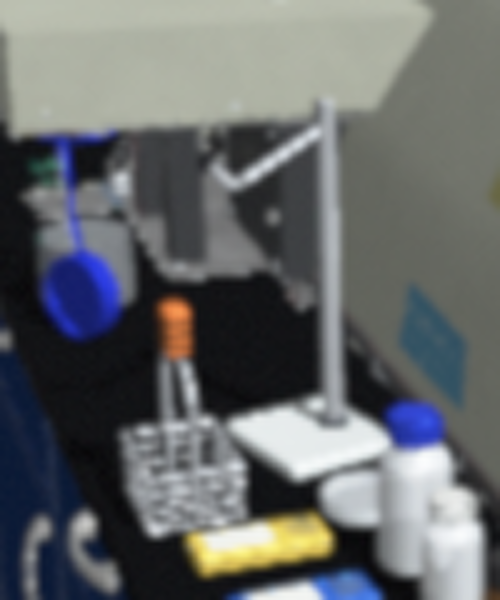

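```bash
cat >> h.py <<'E'
from scipy.spatial.transform import Rotation as Ro
def tool(yaw_y,tilt_axis=None,tilt=0):
    """tool pointing down, tool y at world angle yaw_y (deg)"""
    a=np.radians(yaw_y);y=np.array([np.cos(a),np.sin(a),0]);z=np.array([0,0,-1.]);return np.stack([np.cross(y,z),y,z],1)
def plan(wps,start=None,step=3.3,ts=.1):
    """wps: list of (pos,R or None). prints the turn then shift in tool axes, rad / cm, with rows"""
    s=observe();p,R=(s['position'],s['tool_rot']) if start is None else start
    print('t',round(s['time_s'],1),'pos',np.round(p,4),'F',np.round(s['ft_force'],1),'w',round(s['grip_width'],4),'g',round(s['gripper_force'],1))
    for P,Rt in wps:
        Rt=R if Rt is None else Rt
        w=Ro.from_matrix(R.T@Rt).as_rotvec();n=int(np.ceil(abs(w).max()/ts-1e-6))
        if abs(w).max()>.003: print(' TURN',np.round(w,3),'rows',n,'each',np.round(w/max(n,1),3))
        R=Rt;d=R.T@(np.array(P)-p)*100;n=max(1,int(np.ceil(np.linalg.norm(d)/step)))
        print(' DP',np.round(d,2),'rows',n,'each',np.round(d/n,2));p=np.array(P)
E
python3 - <<'E'
from h import *
for n in('top','side'):
    Z=np.load(n+'.npz');X=Z['X'];h=cv2.cvtColor(Z['im'],cv2.COLOR_RGB2HSV)
    m=(h[...,0]>5)&(h[...,0]<16)&(h[...,1]>150)&(h[...,2]>120);v,u=np.where(m);k=(u<300)&(u>215)&(v>150)&(v<245);v,u=v[k],u[k]
    p=X[v,u];print(n,len(p),u.min(),u.max(),v.min(),v.max(),np.nanmedian(p,0),np.nanpercentile(p,[5,95],axis=0).round(3).tolist())
    if n=='top': print(ray('top',u.mean(),v.mean(),.146),ray('top',u.mean(),v.mean(),.1465))
    else: print(ray('side',u.mean(),v.mean(),.1295),u.mean(),v.mean())
print('valley side',proj('side',[.4525,.2815,.214]),'top',proj('top',[.4525,.2815,.214]))
plan([([.395,.231,.231],tool(90.5))])
E
```

```text
top 17 224 232 225 230 [0.39600132 0.24238286 0.1445335 ] [[0.391, 0.224, 0.0], [0.407, 0.267, 0.149]]
[0.39629395 0.23482001 0.146     ] [0.3962882  0.23470994 0.1465    ]
side 56 282 287 170 180 [0.39444669 0.22613027 0.12978818] [[0.387, 0.22, -0.003], [0.475, 0.62, 0.143]]
[0.3957888  0.23358181 0.1295    ] 284.8392857142857 174.83928571428572
valley side [296.67500471 144.82164619] top [202.88252077 205.41785721]
t 2.1 pos [0.209  0.5087 0.2313] F [ 0.9  0.4 -0.3] w 0.0852 g 0.0
 TURN [ 0.    -0.    -0.398] rows 4 each [ 0.  -0.  -0.1]
 DP [-18.36 -27.93   0.03] rows 11 each [-1.67 -2.54  0.  ]
```

```bash
cat >> h.py <<'E'
def tilted(yaw_y,t):
    """tool y at world angle yaw_y, tool z leaning forward by t deg (towards y rotated -90)"""
    a=np.radians(yaw_y);y=np.array([np.cos(a),np.sin(a),0]);f=np.array([np.sin(a),-np.cos(a),0]);z=np.sin(np.radians(t))*f-np.array([0,0,np.cos(np.radians(t))]);return np.stack([np.cross(y,z),y,z],1)
E
python3 - <<'E'
from h import *
R=tilted(90.5,20);plan([([.209,.509,.231],tool(90.5)),([.30,.234,.231],R),([.39,.234,.19],None),([.4025,.234,.15],None),([.4025,.234,.121],None)])
E
```

```text
t 2.1 pos [0.209  0.5087 0.2313] F [ 0.9  0.4 -0.3] w 0.0852 g 0.0
 TURN [ 0.    -0.    -0.398] rows 4 each [ 0.  -0.  -0.1]
 DP [-0.    0.03  0.03] rows 1 each [-0.    0.03  0.03]
 TURN [-0.    -0.349 -0.   ] rows 4 each [-0.    -0.087 -0.   ]
 DP [ -8.33 -27.58   3.03] rows 9 each [-0.93 -3.06  0.34]
 DP [-7.05 -0.08  6.93] rows 3 each [-2.35 -0.03  2.31]
 DP [ 0.19 -0.01  4.19] rows 2 each [ 0.1  -0.01  2.09]
 DP [0.99 0.   2.73] rows 1 each [0.99 0.   2.73]
```

>>> {"fn": "move_arm", "kwargs": {"jaw": [3.6,3.6,3.6,3.6,3.6,3.6,3.6,3.6], "dp": [[0,0,0],[0,0,0],[0,0,0],[0,0,0],[0,0,0],[0,0,0],[0,0,0],[0,0,0]], "turn": [[0,0,-0.1],[0,0,-0.1],[0,0,-0.1],[0,0,-0.098],[0,-0.087,0],[0,-0.087,0],[0,-0.087,0],[0,-0.088,0]], "force": 40}}

```text
time_s: 2.77
position: [0.2092, 0.5089, 0.2319]
tool_rot: [[-0.938, -0.008, 0.346], [-0.007, 1.0, 0.004], [-0.346, 0.001, -0.938]]
ft_force: [0.1, 0.2, -0.2]
grip_width: 0.0364
gripper_force: 0.0
```

>>> {"fn": "move_arm", "kwargs": {"jaw": [3.6,3.6,3.6,3.6,3.6,3.6,3.6,3.6,3.6,3.6], "dp": [[-0.93,-3.06,0.34],[-0.93,-3.06,0.34],[-0.93,-3.06,0.34],[-0.93,-3.06,0.34],[-0.93,-3.06,0.34],[-0.93,-3.06,0.34],[-0.93,-3.06,0.34],[-0.93,-3.06,0.34],[-0.93,-3.06,0.34],[0,0,0]], "turn": [[0,0,0],[0,0,0],[0,0,0],[0,0,0],[0,0,0],[0,0,0],[0,0,0],[0,0,0],[0,0,0],[0,0,0]]}}

```text
time_s: 3.6
position: [0.3016, 0.2301, 0.2314]
tool_rot: [[-0.939, -0.002, 0.343], [-0.002, 1.0, 0.0], [-0.343, -0.001, -0.939]]
ft_force: [1.4, 0.5, -0.2]
grip_width: 0.0357
gripper_force: 0.0
```

```bash
python3 - <<'E'
from h import *
R=tilted(90.5,20);plan([([.30,.234,.231],R),([.39,.234,.19],None),([.4025,.234,.15],None),([.4025,.234,.121],None)])
n='top';im,d=cams.get_image(n);X=cloud(n,im,d);h=cv2.cvtColor(im,cv2.COLOR_RGB2HSV)
m=(h[...,0]>5)&(h[...,0]<16)&(h[...,1]>130)&(h[...,2]>120);v,u=np.where(m);k=(u<300)&(u>215)&(v>150)&(v<245);print(len(u[k]),ray('top',u[k].mean()+0,v[k].mean(),.146))
E
```

```text
t 3.6 pos [0.3016 0.2301 0.2314] F [ 1.4  0.5 -0.2] w 0.0357 g 0.0
 TURN [-0.003  0.001 -0.006] rows 1 each [-0.003  0.001 -0.006]
 DP [ 0.16  0.39 -0.02] rows 1 each [ 0.16  0.39 -0.02]
 DP [-7.05 -0.08  6.93] rows 3 each [-2.35 -0.03  2.31]
 DP [ 0.19 -0.01  4.19] rows 2 each [ 0.1  -0.01  2.09]
 DP [0.99 0.   2.73] rows 1 each [0.99 0.   2.73]
20 [0.39691724 0.23397251 0.146     ]
```

>>> {"fn": "move_arm", "kwargs": {"jaw": [3.6,3.6,3.6,3.6,3.6,3.6,3.6,3.6], "dp": [[0,0.3,0],[-2.35,0,2.31],[-2.35,0,2.31],[-2.3,0,2.31],[0.1,0,2.1],[0.1,0,2.1],[0,0,0],[0,0,0]], "turn": [[0,0,0],[0,0,0],[0,0,0],[0,0,0],[0,0,0],[0,0,0],[0,0,0],[0,0,0]]}}

```text
time_s: 4.32
position: [0.4016, 0.2391, 0.1493]
tool_rot: [[-0.94, -0.01, 0.34], [-0.01, 1.0, 0.003], [-0.34, -0.001, -0.94]]
ft_force: [0.7, 0.7, 0.7]
grip_width: 0.0362
gripper_force: 0.0
```

```bash
python3 - <<'E'
from h import *
R=tilted(90.5,20);plan([([.4025,.234,.121],R)])
save('side','x.png');im=cv2.imread('x.png');cv2.imwrite('pics/e.png',cv2.resize(im[110:230,240:340],(500,600),interpolation=cv2.INTER_CUBIC))
E
```

```text
t 4.3 pos [0.4016 0.2391 0.1493] F [0.7 0.7 0.7] w 0.0362 g 0.0
 DP [ 0.89 -0.51  2.69] rows 1 each [ 0.89 -0.51  2.69]
```

View pics/e.png

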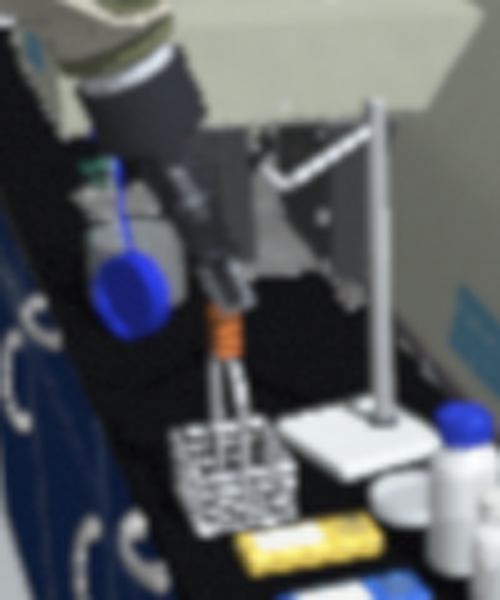

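The gripper at (235,290) sits just above the orange grip (225,330), and the hook is clear. Descend and grip.

>>> {"fn": "move_arm", "kwargs": {"jaw": [3.6,3.6,3.6,2.0,2.0,2.0,2.0], "dp": [[0.4,-0.4,1.3],[0.5,0,1.4],[0,0,0],[0,0,0],[0,0,0],[0,0,0],[0,0,0]], "turn": [[0,0,0],[0,0,0],[0,0,0],[0,0,0],[0,0,0],[0,0,0],[0,0,0]], "force": 60}}

```text
time_s: 4.95
position: [0.4036, 0.2344, 0.1227]
tool_rot: [[-0.939, -0.009, 0.344], [-0.008, 1.0, 0.004], [-0.344, 0.001, -0.939]]
ft_force: [-2.2, 1.8, 7.4]
grip_width: 0.0215
gripper_force: 50.8
```

```bash
python3 - <<'E'
from h import *
o=observe();p=o['position'];R=o['tool_rot'];plan([(p+[-.08,-.03,.02],None),(p+[-.10,-.03,.16],None)])
E
```

```text
t 5.0 pos [0.4036 0.2344 0.1227] F [-2.2  1.8  7.4] w 0.0215 g 50.8
 DP [ 6.84 -2.93 -4.64] rows 3 each [ 2.28 -0.98 -1.55]
 DP [ -2.94   0.03 -13.83] rows 5 each [-0.59  0.01 -2.77]
```

>>> {"fn": "move_arm", "kwargs": {"jaw": [2.0,2.0,2.0,2.0,2.0,2.0,2.0,2.0,2.0,2.0,2.0], "dp": [[-0.25,0,-0.7],[-0.25,0,-0.7],[1.4,-0.3,-0.5],[2.3,-0.5,-0.8],[2.3,-0.5,-0.8],[2.3,0,-0.8],[-0.8,0,-2.2],[-0.8,0,-2.2],[-0.8,0,-2.2],[-0.8,0,-2.2],[0,0,0]], "turn": [[0,0,0],[0,0,0],[0,0,0],[0,0,0],[0,0,0],[0,0,0],[0,0,0],[0,0,0],[0,0,0],[0,0,0],[0,0,0]]}}

```text
time_s: 5.87
position: [0.3166, 0.2208, 0.2335]
tool_rot: [[-0.937, -0.009, 0.349], [-0.007, 1.0, 0.006], [-0.349, 0.003, -0.937]]
ft_force: [0.5, -0.0, -1.7]
grip_width: 0.021
gripper_force: 50.0
```

```bash
python3 - <<'E'
from h import *
n='top'
R=tilted(105.3,20);plan([([.373,.26,.268],R),([.460,.2835,.268],None),([.460,.2835,.225],None)])
E
```

```text
t 5.9 pos [0.3166 0.2208 0.2335] F [ 0.5 -0.  -1.7] w 0.021 g 50.0
 TURN [-0.086  0.008 -0.244] rows 3 each [-0.029  0.003 -0.081]
 DP [-7.27  2.29 -1.03] rows 3 each [-2.42  0.76 -0.34]
 DP [-8.47 -0.03  3.08] rows 3 each [-2.82 -0.01  1.03]
 DP [1.47 0.   4.04] rows 2 each [0.74 0.   2.02]
```

>>> {"fn": "move_arm", "kwargs": {"jaw": [2.0,2.0,2.0,2.0,2.0,2.0,2.0,2.0], "dp": [[0,0,0],[0,0,0],[0,0,0],[-2.42,0.76,-0.34],[-2.42,0.76,-0.34],[-2.42,0.76,-0.34],[0,0,0],[0,0,0]], "turn": [[-0.029,0.003,-0.081],[-0.029,0.003,-0.081],[-0.029,0.003,-0.081],[0,0,0],[0,0,0],[0,0,0],[0,0,0],[0,0,0]]}}

```text
time_s: 6.53
position: [0.372, 0.2594, 0.262]
tool_rot: [[-0.91, -0.263, 0.32], [-0.249, 0.965, 0.087], [-0.332, -0.0, -0.943]]
ft_force: [-0.1, -1.4, -2.3]
grip_width: 0.0209
gripper_force: 50.0
```

```bash
python3 - <<'E'
from h import *
R=tilted(105.3,20);plan([([.460,.2835,.268],R),([.460,.2835,.225],None)])
save('side','x.png');im=cv2.imread('x.png');cv2.imwrite('pics/f.png',cv2.resize(im[90:210,230:350],(600,600),interpolation=cv2.INTER_CUBIC))
E
```

```text
t 6.5 pos [0.372  0.2594 0.262 ] F [-0.1 -1.4 -2.3] w 0.0209 g 50.0
 TURN [-0.    -0.011 -0.   ] rows 1 each [-0.    -0.011 -0.   ]
 DP [-8.78  0.    2.55] rows 3 each [-2.93  0.    0.85]
 DP [1.47 0.   4.04] rows 2 each [0.74 0.   2.02]
```

View pics/f.png

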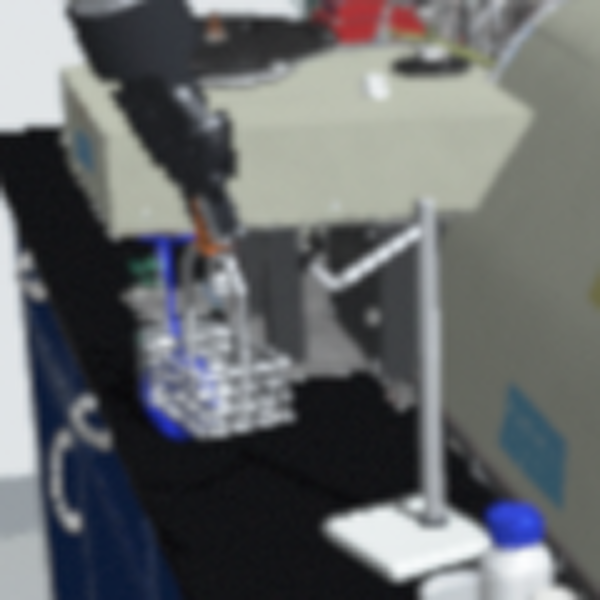

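```bash
python3 - <<'E'
from h import *
o=observe();p=o['position']
f=lambda q:((proj('side',q)-[230,90])*5).round()
b=p+[-.0074,-.002,-.0127];print('bar',b,f(b),'grip ctr',f(b+[0,0,.0195]),'tcp',f(p))
v=np.array([.4525,.2815,.2125]);hx=np.array([.965,.262,0]);print('valley',f(v),'ball top',f(v-.022*hx+[0,0,.018]),'ball c',f(v-.022*hx+[0,0,.0125]),'post',f(v+.074*hx+[0,0,.039]))
im=cv2.imread('x.png');h=cv2.cvtColor(im,cv2.COLOR_BGR2HSV);m=(h[...,0]>5)&(h[...,0]<16)&(h[...,1]>120)&(h[...,2]>90);vv,u=np.where(m);k=(u>255)&(u<290)&(vv>120)&(vv<150);print((u[k].min(),u[k].max(),vv[k].min(),vv[k].max()),(np.array([u[k].mean(),vv[k].mean()])-[230,90])*5)
E
```

```text
bar [0.36376247 0.25698527 0.24882138] [209. 248.] grip ctr [207. 219.] tcp [218. 228.]
valley [333. 276.] ball top [304. 256.] ball c [304. 264.] post [424. 203.]
(np.int64(270), np.int64(272), np.int64(135), np.int64(140)) [203.5 240.5]
```

>>> {"fn": "move_arm", "kwargs": {"jaw": [2.0,2.0,2.0,2.0,2.0,2.0,2.0], "dp": [[-0.45,0,-1.2],[-1.8,0,0.7],[-1.8,0,0.7],[-1.9,0,0.7],[-1.9,0,0.7],[-1.6,0,0.6],[0,0,0]], "turn": [[0,0,0],[0,0,0],[0,0,0],[0,0,0],[0,0,0],[0,0,0],[0,0,0]]}}

```text
time_s: 7.17
position: [0.4663, 0.2844, 0.272]
tool_rot: [[-0.91, -0.262, 0.32], [-0.248, 0.965, 0.087], [-0.332, -0.0, -0.943]]
ft_force: [0.1, -0.3, -2.7]
grip_width: 0.021
gripper_force: 49.9
```

>>> {"fn": "move_arm", "kwargs": {"jaw": [2.0,2.0,2.0,2.0], "dp": [[0,0,0],[0.4,0,1.1],[0.35,0,1.0],[0,0,0]], "turn": [[0,0,0],[0,0,0],[0,0,0],[0,0,0]]}}

```text
time_s: 7.5
position: [0.4627, 0.2839, 0.2488]
tool_rot: [[-0.911, -0.263, 0.317], [-0.249, 0.965, 0.086], [-0.329, -0.001, -0.944]]
ft_force: [-0.6, -0.1, -3.2]
grip_width: 0.0209
gripper_force: 49.9
```

```bash
python3 - <<'E'
from h import *
R=tilted(105.3,20);plan([([.460,.2835,.225],R)])
n='side';im,d=cams.get_image(n);cv2.imwrite('pics/g.png',cv2.resize(im[90:190,250:350],(600,600),interpolation=cv2.INTER_CUBIC)[:,:,::-1])
E
```

```text
t 7.5 pos [0.4627 0.2839 0.2488] F [-0.6 -0.1 -3.2] w 0.0209 g 49.9
 TURN [-0.001 -0.014 -0.   ] rows 1 each [-0.001 -0.014 -0.   ]
 DP [1.07 0.03 2.15] rows 1 each [1.07 0.03 2.15]
```

View pics/g.png

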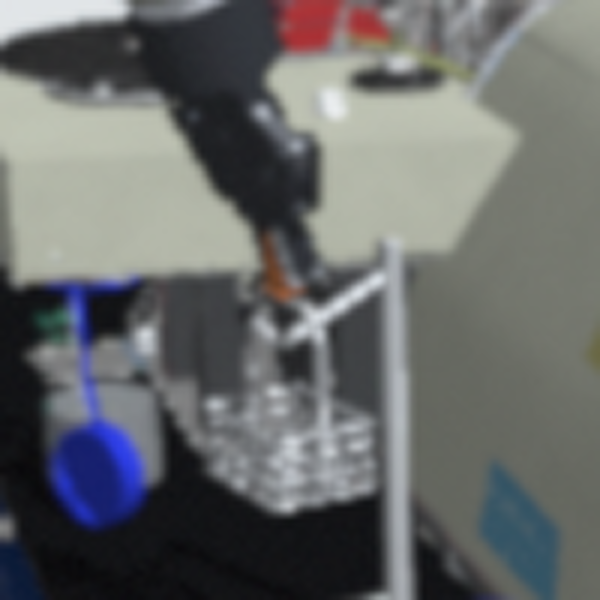

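The bar (285,303) is directly above the valley of the hook (290,338), behind the tip. Lower it.

>>> {"fn": "move_arm", "kwargs": {"jaw": [2.0,2.0,2.0,2.0], "dp": [[0.35,0,0.9],[0.35,0,0.9],[0,0,0.2],[0,0,0]], "turn": [[0,0,0],[0,0,0],[0,0,0],[0,0,0]]}}

```text
time_s: 7.88
position: [0.4646, 0.2846, 0.2302]
tool_rot: [[-0.91, -0.263, 0.322], [-0.248, 0.965, 0.088], [-0.333, -0.0, -0.943]]
ft_force: [-0.1, 0.5, -2.4]
grip_width: 0.0212
gripper_force: 50.0
```

>>> {"fn": "move_arm", "kwargs": {"jaw": [2.0,2.0,2.0], "dp": [[0.1,0,0.3],[0,0,0],[0,0,0]], "turn": [[0,0,0],[0,0,0],[0,0,0]]}}

```text
time_s: 8.13
position: [0.4655, 0.2849, 0.229]
tool_rot: [[-0.908, -0.263, 0.325], [-0.248, 0.965, 0.089], [-0.337, -0.0, -0.941]]
ft_force: [-4.8, -1.6, 6.7]
grip_width: 0.0214
gripper_force: 51.3
```

>>> {"fn": "move_arm", "kwargs": {"jaw": [2.6,3.4,4.0,4.2,4.2,4.2], "dp": [[0,0,0],[0,0,0],[0,0,0],[0,0,0],[0,0,0],[0,0,0]], "turn": [[0,0,0],[0,0,0],[0,0,0],[0,0,0],[0,0,0],[0,0,0]]}}

```text
time_s: 8.63
position: [0.4651, 0.2847, 0.2267]
tool_rot: [[-0.91, -0.263, 0.322], [-0.248, 0.965, 0.088], [-0.333, -0.0, -0.943]]
ft_force: [-0.2, -0.6, -0.8]
grip_width: 0.0423
gripper_force: 0.0
```

>>> {"fn": "move_arm", "kwargs": {"jaw": [4.2,4.2,4.2,4.2,4.2,4.2,4.2], "dp": [[0,0,-0.8],[0,0,-1.5],[0,0,-2.2],[0,0,-2.5],[0,0,-3],[0,0,-3],[0,0,0]], "turn": [[0,0,0],[0,0,0],[0,0,0],[0,0,0],[0,0,0],[0,0,0],[0,0,0]]}}

```text
time_s: 9.22
position: [0.423, 0.2736, 0.356]
tool_rot: [[-0.906, -0.264, 0.331], [-0.247, 0.965, 0.091], [-0.343, 0.001, -0.939]]
ft_force: [0.2, 0.4, -0.4]
grip_width: 0.0421
gripper_force: 0.0
```

```bash
python3 - <<'E'
from h import *
plan([])
n='side';im,d=cams.get_image(n);cv2.imwrite('pics/i.png',cv2.resize(im[90:190,250:350],(600,600),interpolation=cv2.INTER_CUBIC)[:,:,::-1])
E
```

```text
t 9.2 pos [0.423  0.2736 0.356 ] F [ 0.2  0.4 -0.4] w 0.0421 g 0.0
```

View pics/i.png

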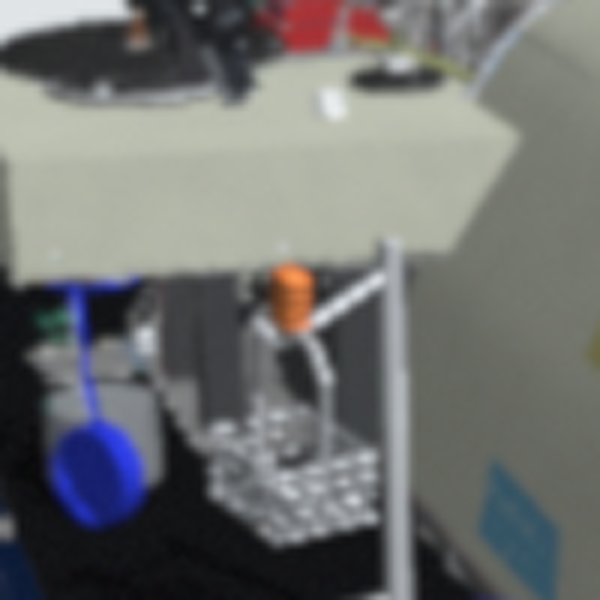

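The basket hangs upright in the hook valley (grip at (293,298)) and the gripper is clear. Now the bolt.

```bash
cat >> h.py <<'E'
def shelf(x,y,z):
    from rackfit import frame
    R,o=frame(RACK);return o+R@(np.array([x,y,z])/1000)
RACK=[np.radians(-4.9),.3828,-.3055,.0222]
RS=tilted(85.1,15)
E
python3 - <<'E'
from h import *
k=shelf(32.7,98,67);print(k)
plan([([.423,.274,.32],RS),(shelf(32.7,98,120),None),(shelf(32.7,98,57),None)])
E
```

```text
[ 0.45704414 -0.34468492  0.1122813 ]
t 9.3 pos [0.4231 0.2735 0.3529] F [ 0.2  0.6 -0.9] w 0.0418 g 0.0
 TURN [0.106 0.084 0.336] rows 4 each [0.026 0.021 0.084]
 DP [0.86 0.05 3.18] rows 1 each [0.86 0.05 3.18]
 DP [ -3.   -61.35  17.01] rows 20 each [-0.15 -3.07  0.85]
 DP [-0.  -0.   6.3] rows 2 each [-0.   -0.    3.15]
```

>>> {"fn": "move_arm", "kwargs": {"jaw": [4.2,4.2,4.2,4.2,4.2,4.2,4.2,4.2,4.2,4.2,4.2,4.2], "dp": [[0,0,0],[0,0,0],[0,0,0],[0,0,0],[-0.1,-3.1,0.2],[-0.1,-3.1,0.2],[-0.1,-3.1,0.2],[-0.1,-3.1,0.2],[-0.1,-3.1,0.5],[-0.1,-3.1,1],[-0.1,-3.1,1],[-0.1,-3.1,1]], "turn": [[0.026,0.021,0.084],[0.026,0.021,0.084],[0.026,0.021,0.084],[0.026,0.021,0.084],[0,0,0],[0,0,0],[0,0,0],[0,0,0],[0,0,0],[0,0,0],[0,0,0],[0,0,0]]}}

```text
time_s: 10.27
position: [0.42, 0.0232, 0.309]
tool_rot: [[-0.964, 0.085, 0.251], [0.082, 0.996, -0.022], [-0.252, -0.001, -0.968]]
ft_force: [1.5, 0.7, -0.5]
grip_width: 0.0419
gripper_force: 0.0
```

>>> {"fn": "move_arm", "kwargs": {"jaw": [4.2,4.2,4.2,4.2,4.2,4.2,4.2,4.2,4.2,4.2,4.2,4.2], "dp": [[-0.1,-3.1,1.2],[-0.1,-3.1,1.2],[-0.1,-3.1,1.2],[-0.1,-3.1,1.2],[-0.1,-3.1,1.2],[-0.1,-3.1,1.2],[-0.1,-3.1,1.2],[-0.1,-3,1.2],[0,-2.5,1.2],[0,-2.5,1.2],[0,-2.5,1.2],[0,0,0]], "turn": [[0,0,0],[0,0,0],[0,0,0],[0,0,0],[0,0,0],[0,0,0],[0,0,0],[0,0,0],[0,0,0],[0,0,0],[0,0,0],[0,0,0]]}}

```text
time_s: 11.27
position: [0.4333, -0.303, 0.1816]
tool_rot: [[-0.965, 0.088, 0.249], [0.086, 0.996, -0.021], [-0.25, 0.001, -0.968]]
ft_force: [-1.3, -0.8, 0.3]
grip_width: 0.0421
gripper_force: 0.0
```

```bash
python3 - <<'E'
from h import *
plan([(shelf(32.7,98,100),RS),(shelf(32.7,98,57),None)])
E
```

```text
t 11.3 pos [ 0.4333 -0.303   0.1816] F [-1.3 -0.8  0.3] w 0.0421 g 0.0
 TURN [ 0.    -0.01  -0.003] rows 1 each [ 0.    -0.01  -0.003]
 DP [-0.84 -3.95  4.1 ] rows 2 each [-0.42 -1.98  2.05]
 DP [-0.  -0.   4.3] rows 2 each [-0.   -0.    2.15]
```

>>> {"fn": "move_arm", "kwargs": {"jaw": [4.2,4.2,4.2,4.2], "dp": [[-0.4,-2,1.5],[-0.4,-1.9,1.5],[0,0,0],[0,0,0]], "turn": [[0,-0.01,0],[0,0,0],[0,0,0],[0,0,0]]}}

```text
time_s: 11.6
position: [0.4458, -0.3397, 0.1567]
tool_rot: [[-0.962, 0.086, 0.26], [0.083, 0.996, -0.021], [-0.26, 0.001, -0.965]]
ft_force: [-0.2, -0.0, -0.2]
grip_width: 0.0419
gripper_force: 0.0
```

```bash
python3 - <<'E'
from h import *
plan([(shelf(32.7,98,57),RS)])
n='side';im,d=cams.get_image(n);cv2.imwrite('pics/j.png',cv2.resize(im[200:340,310:430],(600,700),interpolation=cv2.INTER_CUBIC)[100:,:,::-1])
E
```

```text
t 11.6 pos [ 0.4458 -0.3397  0.1567] F [-0.2 -0.  -0.2] w 0.0419 g 0.0
 DP [ 0.03 -0.4   5.59] rows 2 each [ 0.02 -0.2   2.8 ]
```

View pics/j.png

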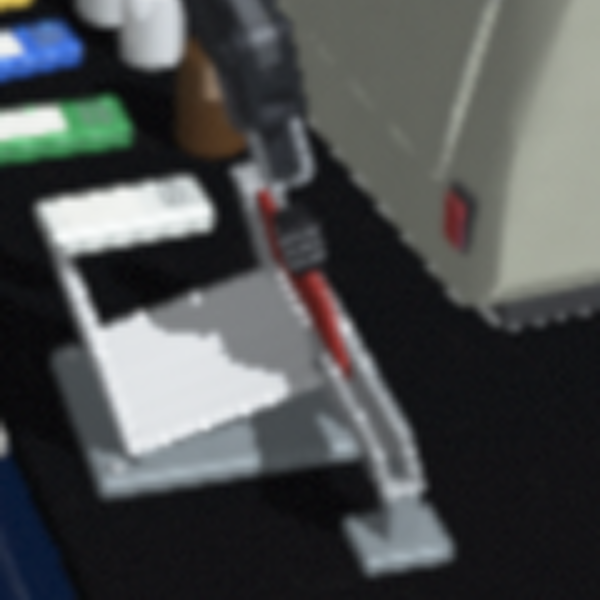

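The fingers (285,170) are lined up over the knob (300,240). Descend, grip and draw.

>>> {"fn": "move_arm", "kwargs": {"jaw": [4.2,4.2,4.2,4.2,1.4,1.4,1.4,1.4], "dp": [[0,-0.2,2],[0,0,2],[0,0,1.5],[0,0,0],[0,0,0],[0,0,0],[0,0,0],[0,0,0]], "turn": [[0,0,0],[0,0,0],[0,0,0],[0,0,0],[0,0,0],[0,0,0],[0,0,0],[0,0,0]], "force": 40}}

```text
time_s: 12.32
position: [0.4605, -0.3434, 0.1062]
tool_rot: [[-0.961, 0.085, 0.263], [0.081, 0.996, -0.025], [-0.264, -0.002, -0.965]]
ft_force: [-1.7, 2.1, 6.1]
grip_width: 0.017
gripper_force: 42.9
```

>>> {"fn": "move_arm", "kwargs": {"jaw": [1.4,1.4,1.4,1.4,1.4,1.4,1.4,1.4], "dp": [[0,-1,0],[0,-1.5,0],[0,-1.5,0],[0,-1.5,0],[0,-1.5,0],[0,-0.8,0],[0,0,0],[0,0,0]], "turn": [[0,0,0],[0,0,0],[0,0,0],[0,0,0],[0,0,0],[0,0,0],[0,0,0],[0,0,0]]}}

```text
time_s: 12.98
position: [0.454, -0.4209, 0.1061]
tool_rot: [[-0.961, 0.085, 0.263], [0.082, 0.996, -0.024], [-0.264, -0.001, -0.965]]
ft_force: [0.4, 3.3, 7.4]
grip_width: 0.017
gripper_force: 43.5
```

>>> {"fn": "move_arm", "kwargs": {"jaw": [1.4,1.4,3.6,3.6,3.6,3.6,3.6,3.6,3.6], "dp": [[0,-0.4,0],[0,0,0],[0,0,0],[0,0,0],[0,0,0],[0,0,-2],[0,0,-3],[0,0,-3.5],[0,0,0]], "turn": [[0,0,0],[0,0,0],[0,0,0],[0,0,0],[0,0,0],[0,0,0],[0,0,0],[0,0,0],[0,0,0]]}}

```text
time_s: 13.73
position: [0.4312, -0.4254, 0.1931]
tool_rot: [[-0.96, 0.086, 0.266], [0.081, 0.996, -0.033], [-0.268, -0.01, -0.963]]
ft_force: [0.5, -1.4, 0.1]
grip_width: 0.0362
gripper_force: 0.0
```

```bash
cat > cas.py <<'E'
from h import *
def find(ks='ybgw'):
    im,d=cams.get_image('top');X=cloud('top',im,d);h=cv2.cvtColor(im,cv2.COLOR_RGB2HSV).astype(int);H,S,V=h[...,0],h[...,1],h[...,2]
    reg=(X[...,0]>.34)&(X[...,0]<.56)&(X[...,1]>-.235)&(X[...,1]<.22)&(X[...,2]<.035)&(X[...,2]>.004)
    mk={'y':(H>18)&(H<35)&(S>110),'b':(H>100)&(H<125)&(S>110),'g':(H>45)&(H<85)&(S>110),'w':(S<40)&(V>140)}
    out={}
    lab,_=None,None
    anyc=reg&(V>90)
    n,l,st,cc=cv2.connectedComponentsWithStats(anyc.astype(np.uint8),connectivity=4)
    for i in range(1,n):
        if not 250<st[i,4]<700: continue
        m=l==i;fr={k:(mk[k]&m).sum()/st[i,4] for k in mk}
        k=max('ybg',key=lambda q:fr[q]); k=k if fr[k]>.15 else 'w'
        v,u=np.where(m);r=cv2.minAreaRect(np.stack([u,v],1).astype(np.float32));B=cv2.boxPoints(r)
        W=np.array([ray('top',q[0],q[1],.014) for q in B]);e=[W[(j+1)%4]-W[j] for j in range(4)];L=max(e,key=np.linalg.norm);L=L*np.sign(L[0])
        out[k]=(W.mean(0),np.degrees(np.arctan2(L[1],L[0])))
        print(k,st[i,4],np.round(W.mean(0)[:2],4),'yaw',round(out[k][1],1),'len',np.round(np.linalg.norm(e[:2],axis=1),3))
    return out
E
python3 - <<'E'
from cas import *
c=find();w,y=c.get('w',(np.array([.4432,-.1442,.014]),1.0))
R=tool(90+y);plan([(shelf(110,98,170),RS),([w[0],w[1],.17],R),([w[0],w[1],.05],None),([w[0],w[1],.0],None)])
E
```

```text
w 352 [0.512  0.1869] yaw 89.1 len [0.062 0.06 ]
w 379 [ 0.4432 -0.1451] yaw -1.2 len [0.035 0.091]
b 374 [0.4302 0.0531] yaw 4.9 len [0.037 0.089]
g 369 [ 0.4294 -0.0442] yaw -4.7 len [0.089 0.037]
y 381 [0.4254 0.1443] yaw -0.3 len [0.036 0.088]
t 13.8 pos [ 0.4312 -0.4246  0.1902] F [ 0.1  0.2 -0.3] w 0.0354 g 0.0
 TURN [-0.007  0.007  0.001] rows 1 each [-0.007  0.007  0.001]
 DP [ 0.19  0.46 -2.28] rows 1 each [ 0.19  0.46 -2.28]
 TURN [-0.008  0.262 -0.063] rows 3 each [-0.003  0.087 -0.021]
 DP [-1.34 27.47  4.18] rows 9 each [-0.15  3.05  0.46]
 DP [ 0.  0. 12.] rows 4 each [0. 0. 3.]
 DP [0. 0. 5.] rows 2 each [0.  0.  2.5]
```

>>> {"fn": "move_arm", "kwargs": {"jaw": [6,6,6,6,6,6,6,6,6,6,6,6], "dp": [[0,0,0],[0,0,0],[0,0,0],[-0.1,3.05,0],[-0.1,3.05,0],[-0.1,3.05,0.3],[-0.1,3.05,0.4],[-0.1,3.05,0.4],[-0.1,3.05,0.4],[-0.1,3.05,0.4],[-0.1,3.05,0.4],[-0.1,3.05,0.4]], "turn": [[0,0.087,-0.021],[0,0.087,-0.021],[0,0.087,-0.021],[0,0,0],[0,0,0],[0,0,0],[0,0,0],[0,0,0],[0,0,0],[0,0,0],[0,0,0],[0,0,0]]}}

```text
time_s: 14.78
position: [0.4462, -0.1477, 0.1562]
tool_rot: [[-1.0, 0.023, 0.003], [0.023, 1.0, -0.009], [-0.003, -0.009, -1.0]]
ft_force: [0.1, -0.2, 0.0]
grip_width: 0.0601
gripper_force: 0.0
```

>>> {"fn": "move_arm", "kwargs": {"jaw": [6,6,6,6,6], "dp": [[0,0,3],[0,0,3],[0,0,3],[0,0,0],[0,0,0]], "turn": [[0,0,0],[0,0,0],[0,0,0],[0,0,0],[0,0,0]]}}

```text
time_s: 15.2
position: [0.4464, -0.1498, 0.0664]
tool_rot: [[-1.0, 0.023, 0.001], [0.023, 1.0, -0.008], [-0.001, -0.008, -1.0]]
ft_force: [-0.0, 0.1, 1.1]
grip_width: 0.0599
gripper_force: 0.0
```

```bash
python3 - <<'E'
from h import *
w=[.4432,-.145];R=tool(90);plan([([w[0],w[1],.05],R),([w[0],w[1],.003],None)])
E
```

```text
t 15.2 pos [ 0.4464 -0.1498  0.0664] F [-0.   0.1  1.1] w 0.0599 g 0.0
 TURN [-0.008  0.001 -0.023] rows 1 each [-0.008  0.001 -0.023]
 DP [0.32 0.48 1.64] rows 1 each [0.32 0.48 1.64]
 DP [0.  0.  4.7] rows 2 each [0.   0.   2.35]
```

>>> {"fn": "move_arm", "kwargs": {"jaw": [6,6,6,6,6], "dp": [[0.3,0.5,1.6],[0,0,2],[0,0,2],[0,0,0.7],[0,0,0]], "turn": [[-0.008,0,-0.023],[0,0,0],[0,0,0],[0,0,0],[0,0,0]]}}

```text
time_s: 15.62
position: [0.4444, -0.1454, 0.0042]
tool_rot: [[-1.0, 0.0, 0.003], [0.0, 1.0, -0.001], [-0.003, -0.001, -1.0]]
ft_force: [-1.2, 0.4, -0.8]
grip_width: 0.06
gripper_force: 0.0
```

>>> {"fn": "move_arm", "kwargs": {"jaw": [3.2,3.2,3.2,3.2,3.2], "dp": [[0,0,0],[0,0,0],[0,0,0],[0,0,0],[0,0,0]], "turn": [[0,0,0],[0,0,0],[0,0,0],[0,0,0],[0,0,0]], "force": 50}}

```text
time_s: 16.03
position: [0.445, -0.1456, 0.0058]
tool_rot: [[-1.0, 0.0, 0.006], [0.0, 1.0, -0.003], [-0.006, -0.003, -1.0]]
ft_force: [-0.7, 0.3, 7.0]
grip_width: 0.0341
gripper_force: 49.8
```

>>> {"fn": "move_arm", "kwargs": {"jaw": [3.2,3.2,3.2,3.2,3.2,3.2,3.2,3.2,3.2,3.2], "dp": [[0,0,-1],[0,0,-2],[0,0,-3],[0,0,-3],[0,0,-3],[0,0,-3],[0,0,0],[0,0,0],[0,0,0],[0,0,0]], "turn": [[0,0,0],[0,0,0],[0,0,0],[0,0,0],[0,0,0],[0,0,0],[0,-0.09,0.03],[0,-0.09,0.03],[0,-0.08,0.025],[0,0,0]]}}

```text
time_s: 16.87
position: [0.442, -0.1442, 0.1549]
tool_rot: [[-0.961, 0.086, 0.263], [0.085, 0.996, -0.013], [-0.263, 0.01, -0.965]]
ft_force: [-0.3, 0.2, -1.5]
grip_width: 0.0348
gripper_force: 50.3
```

```bash
python3 - <<'E'
from h import *
plan([(shelf(0,54,120),RS),(shelf(0,54,30),None),(shelf(0,54,10),None)])
E
```

```text
t 16.9 pos [ 0.442  -0.1442  0.1549] F [-0.3  0.2 -1.5] w 0.0348 g 50.3
 TURN [ 0.009  0.004 -0.003] rows 1 each [ 0.009  0.004 -0.003]
 DP [  2.4  -16.58  -0.35] rows 6 each [ 0.4  -2.76 -0.06]
 DP [-0.  0.  9.] rows 3 each [-0.  0.  3.]
 DP [-0. -0.  2.] rows 1 each [-0. -0.  2.]
```

>>> {"fn": "move_arm", "kwargs": {"jaw": [3.2,3.2,3.2,3.2,3.2,3.2,3.2,3.2,3.2,3.2,3.2], "dp": [[0.4,-2.76,-0.5],[0.4,-2.76,0],[0.4,-2.76,0],[0.4,-2.76,0],[0.4,-2.76,0],[0.4,-2.76,0],[0,0,0],[0,0,2.5],[0,0,2.5],[0,0,2],[0,0,0]], "turn": [[0.009,0.004,0],[0,0,0],[0,0,0],[0,0,0],[0,0,0],[0,0,0],[0,0,0],[0,0,0],[0,0,0],[0,0,0],[0,0,0]]}}

```text
time_s: 17.78
position: [0.4229, -0.3079, 0.0822]
tool_rot: [[-0.964, 0.085, 0.252], [0.083, 0.996, -0.016], [-0.252, 0.005, -0.968]]
ft_force: [-0.3, 1.1, -1.0]
grip_width: 0.0342
gripper_force: 50.3
```

```bash
cat >> h.py <<'E'
def insh(p):
    from rackfit import frame
    R,o=frame(RACK);return (R.T@(p-o)*1000).round(1)
E
python3 - <<'E'
from h import *
plan([(shelf(0,54,10),RS)]);print(insh(observe()['position']))
E
```

```text
t 17.8 pos [ 0.4229 -0.3079  0.0822] F [-0.3  1.1 -1. ] w 0.0342 g 50.3
 TURN [ 0.005 -0.007 -0.001] rows 1 each [ 0.005 -0.007 -0.001]
 DP [ 0.03 -0.11  3.75] rows 2 each [ 0.01 -0.05  1.88]
[-1.1 54.3 47.5]
```

>>> {"fn": "move_arm", "kwargs": {"jaw": [3.2,3.2,3.2,3.2], "dp": [[0,-0.1,1.8],[0,0,1.7],[0,0,0],[0,0,0]], "turn": [[0,-0.007,0],[0,0,0],[0,0,0],[0,0,0]]}}

```text
time_s: 18.12
position: [0.4322, -0.311, 0.0518]
tool_rot: [[-0.961, 0.085, 0.262], [0.082, 0.996, -0.021], [-0.263, 0.001, -0.965]]
ft_force: [-0.7, -0.1, -0.3]
grip_width: 0.0348
gripper_force: 50.4
```

>>> {"fn": "move_arm", "kwargs": {"jaw": [3.2,3.2,3.2,3.2], "dp": [[0.25,0,0.1],[0.25,0,0.1],[0,0,0],[0,0,0]], "turn": [[0,0,0],[0,0,0],[0,0,0],[0,0,0]]}}

```text
time_s: 18.45
position: [0.4275, -0.3108, 0.0483]
tool_rot: [[-0.961, 0.087, 0.263], [0.084, 0.996, -0.022], [-0.264, 0.0, -0.965]]
ft_force: [0.6, -0.5, -0.3]
grip_width: 0.0343
gripper_force: 50.4
```

```bash
python3 - <<'E'
from h import *
plan([]);print(insh(observe()['position']))
E
```

```text
t 18.4 pos [ 0.4275 -0.3108  0.0483] F [ 0.6 -0.5 -0.3] w 0.0343 g 50.4
[ 1.5 50.3 13.6]
```

>>> {"fn": "move_arm", "kwargs": {"jaw": [3.2,3.2,3.2,3.2,3.2], "dp": [[0,0.1,0.4],[0.2,0,0],[0.1,0,0],[0,0,0],[0,0,0]], "turn": [[0,0,0],[0,0,0],[0,0,0],[0,0,0],[0,0,0]]}}

```text
time_s: 18.87
position: [0.4267, -0.3096, 0.0434]
tool_rot: [[-0.961, 0.087, 0.264], [0.084, 0.996, -0.022], [-0.265, 0.001, -0.964]]
ft_force: [6.7, 2.1, 0.5]
grip_width: 0.0339
gripper_force: 50.3
```

>>> {"fn": "move_arm", "kwargs": {"jaw": [3.2,3.2,3.2], "dp": [[0.15,0,0],[0,0,0],[0,0,0]], "turn": [[0,0,0],[0,0,0],[0,0,0]]}}

```text
time_s: 19.12
position: [0.4265, -0.3097, 0.0437]
tool_rot: [[-0.96, 0.087, 0.267], [0.084, 0.996, -0.023], [-0.268, 0.0, -0.963]]
ft_force: [15.2, 4.7, 2.0]
grip_width: 0.0345
gripper_force: 50.3
```

```bash
python3 - <<'E'
from h import *
plan([]);print(insh(observe()['position']))
E
```

```text
t 19.1 pos [ 0.4265 -0.3097  0.0437] F [15.2  4.7  2. ] w 0.0345 g 50.3
[ 0.4 48.   9.4]
```

>>> {"fn": "move_arm", "kwargs": {"jaw": [3.2,3.2,3.2,3.2,3.2], "dp": [[-0.15,0,0.15],[0,0,0.2],[0,0,0.1],[0,0,0],[0,0,0]], "turn": [[0,0,0],[0,0,0],[0,0,0],[0,0,0],[0,0,0]]}}

```text
time_s: 19.53
position: [0.4276, -0.31, 0.0398]
tool_rot: [[-0.961, 0.086, 0.264], [0.083, 0.996, -0.023], [-0.265, -0.001, -0.964]]
ft_force: [1.3, 2.9, 11.8]
grip_width: 0.0339
gripper_force: 51.8
```

```bash
python3 - <<'E'
from h import *
plan([]);print(insh(observe()['position']))
E
```

```text
t 19.5 pos [ 0.4276 -0.31    0.0398] F [ 1.3  2.9 11.8] w 0.0339 g 51.8
[ 0.7 48.1  5.3]
```

>>> {"fn": "move_arm", "kwargs": {"jaw": [4.6,4.6,4.6,4.6,4.6,4.6,4.6,4.6,4.6,4.6,4.6], "dp": [[0,0,0],[0,0,0],[0,0,0],[0,0,-1],[0,0,-2],[0,0,-3],[0,0,-3],[0,0,-3],[0,0,-1],[0,0,0],[0,0,0]], "turn": [[0,0,0],[0,0,0],[0,0,0],[0,0,0],[0,0,0],[0,0,0],[0,0,0],[0,0.087,0],[0,0.087,0],[0,0.087,0],[0,0,0]]}}

```text
time_s: 20.45
position: [0.3948, -0.3074, 0.1658]
tool_rot: [[-0.996, 0.085, 0.004], [0.085, 0.996, -0.002], [-0.004, -0.002, -1.0]]
ft_force: [0.3, 0.4, -0.4]
grip_width: 0.0459
gripper_force: 0.0
```

```bash
cat > seat.py <<'E'
from h import *
def seated(z_top=14):
    """points in the shelf frame near a stack's top surface"""
    for n in('top','side'):
        im,d=cams.get_image(n);X=cloud(n,im,d).reshape(-1,3);c=im.reshape(-1,3)
        k=~np.isnan(X[:,0]);X,c=X[k],c[k]
        from rackfit import frame
        R,o=frame(RACK);p=(X-o)@R*1000
        m=(abs(p[:,0])<40)&(p[:,1]>2)&(p[:,1]<112)&(abs(p[:,2]-z_top)<5)
        q=p[m];
        if len(q)<20: print(n,'few',len(q));continue
        A=np.c_[q[:,:2],np.ones(len(q))];s=np.linalg.lstsq(A,q[:,2],rcond=None)[0]
        print(n,len(q),'lo',np.percentile(q,2,axis=0).round(1),'hi',np.percentile(q,98,axis=0).round(1),'mean',q.mean(0).round(1),'slope',s[:2].round(3),'yaw',round(cv2.minAreaRect(q[:,:2].astype(np.float32))[2],1))
E
python3 - <<'E'
from cas import *;from seat import *
c=find();seated(14);w,y=c['g']
plan([([w[0],w[1],.15],tool(90+y)),([w[0],w[1],.05],None),([w[0],w[1],.006],None)])
E
```

```text
w 351 [0.512  0.1869] yaw 89.1 len [0.062 0.06 ]
b 379 [0.4311 0.0534] yaw 5.6 len [0.038 0.091]
g 370 [ 0.4291 -0.044 ] yaw -3.5 len [0.089 0.037]
y 379 [0.4269 0.1443] yaw -0.3 len [0.036 0.091]
top 217 lo [-17.3  39.1   9.3] hi [ 34.9 102.3  18.6] mean [ 0.2 67.1 14.3] slope [0.016 0.003] yaw 11.6
side 366 lo [-32.4   3.8   9.1] hi [ 21.6 102.6  14.4] mean [ 3.3 47.2 11.3] slope [-0.02   0.006] yaw 78.1
t 20.6 pos [ 0.3934 -0.3063  0.1638] F [-0.1  0.4 -0.1] w 0.046 g 0.0
 TURN [ 0.002  0.006 -0.025] rows 1 each [ 0.002  0.006 -0.025]
 DP [-1.96 26.4   1.38] rows 9 each [-0.22  2.93  0.15]
 DP [ 0.  0. 10.] rows 4 each [0.  0.  2.5]
 DP [0.  0.  4.4] rows 2 each [0.  0.  2.2]
```

>>> {"fn": "move_arm", "kwargs": {"jaw": [6,6,6,6,6,6,6,6,6,6,6,6], "dp": [[-0.2,2.93,0],[-0.2,2.93,0],[-0.2,2.93,0],[-0.2,2.93,0.2],[-0.2,2.93,0.2],[-0.2,2.93,0.3],[-0.2,2.93,0.3],[-0.2,2.93,0.3],[-0.3,2.93,0],[0,0,3],[0,0,3],[0,0,3]], "turn": [[0,0.006,-0.02],[0,0,0],[0,0,0],[0,0,0],[0,0,0],[0,0,0],[0,0,0],[0,0,0],[0,0,0],[0,0,0],[0,0,0],[0,0,0]]}}

```text
time_s: 21.6
position: [0.4301, -0.0445, 0.0606]
tool_rot: [[-0.998, 0.066, 0.001], [0.066, 0.998, 0.001], [-0.001, 0.001, -1.0]]
ft_force: [0.9, -0.1, -0.0]
grip_width: 0.0598
gripper_force: 0.0
```

>>> {"fn": "move_arm", "kwargs": {"jaw": [6,6], "dp": [[0,0,0],[0,0,0]], "turn": [[0,0,0],[0,0,0]]}}

```text
time_s: 21.77
position: [0.4298, -0.045, 0.0612]
tool_rot: [[-0.998, 0.067, -0.003], [0.067, 0.998, 0.003], [0.003, 0.002, -1.0]]
ft_force: [0.3, 0.9, 0.4]
grip_width: 0.0597
gripper_force: 0.0
```

```bash
python3 - <<'E'
from h import *
w=[.4295,-.0441];plan([([w[0],w[1],.006],tool(86))])
E
```

```text
t 21.8 pos [ 0.4298 -0.045   0.0612] F [0.3 0.9 0.4] w 0.0597 g 0.0
 TURN [ 0.002 -0.003  0.002] rows 1 each [ 0.002 -0.003  0.002]
 DP [0.03 0.09 5.52] rows 2 each [0.02 0.04 2.76]
```

>>> {"fn": "move_arm", "kwargs": {"jaw": [6,6,6,6,3.2,3.2,3.2,3.2,3.2], "dp": [[0,0.1,2],[0,0,2],[0,0,1.5],[0,0,0],[0,0,0],[0,0,0],[0,0,0],[0,0,0],[0,0,0]], "turn": [[0,0,0],[0,0,0],[0,0,0],[0,0,0],[0,0,0],[0,0,0],[0,0,0],[0,0,0],[0,0,0]], "force": 50}}

```text
time_s: 22.52
position: [0.4317, -0.0445, 0.0084]
tool_rot: [[-0.998, 0.066, 0.003], [0.066, 0.998, -0.001], [-0.003, -0.0, -1.0]]
ft_force: [-3.1, -0.2, 7.7]
grip_width: 0.034
gripper_force: 49.0
```

>>> {"fn": "move_arm", "kwargs": {"jaw": [3.2,3.2,3.2,3.2,3.2,3.2,3.2,3.2,3.2,3.2], "dp": [[0,0,-1],[0,0,-2],[0,0,-3],[0,0,-3],[0,0,-3],[0,0,-3],[0,0,-2],[0,0,0],[0,0,0],[0,0,0]], "turn": [[0,0,0],[0,0,0],[0,0,0],[0,0,0],[0,0,0],[0,0,0],[0,-0.09,0.005],[0,-0.09,0.006],[0,-0.082,0.005],[0,0,0]]}}

```text
time_s: 23.35
position: [0.4289, -0.0434, 0.1777]
tool_rot: [[-0.962, 0.083, 0.261], [0.08, 0.997, -0.019], [-0.262, 0.003, -0.965]]
ft_force: [-0.7, -0.3, -1.1]
grip_width: 0.0338
gripper_force: 50.3
```

```bash
python3 - <<'E'
from h import *
plan([(shelf(0,53,120),RS),(shelf(0,53,60),None),(shelf(0,53,25),None)])
E
```

```text
t 23.4 pos [ 0.4289 -0.0434  0.1777] F [-0.7 -0.3 -1.1] w 0.0338 g 50.3
 TURN [0.003 0.003 0.002] rows 1 each [0.003 0.003 0.002]
 DP [  1.   -26.51   2.41] rows 9 each [ 0.11 -2.95  0.27]
 DP [-0.  0.  6.] rows 2 each [-0.  0.  3.]
 DP [0.  0.  3.5] rows 2 each [0.   0.   1.75]
```

>>> {"fn": "move_arm", "kwargs": {"jaw": [3.2,3.2,3.2,3.2,3.2,3.2,3.2,3.2,3.2,3.2,3.2], "dp": [[0.1,-2.95,0],[0.1,-2.95,0],[0.1,-2.95,0],[0.1,-2.95,0],[0.1,-2.95,0.4],[0.1,-2.95,0.5],[0.1,-2.95,0.5],[0.1,-2.95,0.5],[0.2,-2.9,0.5],[0,0,0],[0,0,0]], "turn": [[0.003,0.003,0.002],[0,0,0],[0,0,0],[0,0,0],[0,0,0],[0,0,0],[0,0,0],[0,0,0],[0,0,0],[0,0,0],[0,0,0]]}}

```text
time_s: 24.27
position: [0.4048, -0.3089, 0.1506]
tool_rot: [[-0.964, 0.086, 0.253], [0.084, 0.996, -0.02], [-0.254, 0.002, -0.967]]
ft_force: [0.1, 1.2, -0.6]
grip_width: 0.0337
gripper_force: 50.4
```

>>> {"fn": "move_arm", "kwargs": {"jaw": [3.2,3.2,3.2,3.2,3.2,3.2], "dp": [[0,0,2.5],[0,0,2.5],[0,0,2],[0,0,0],[0,0,0],[0,0,0]], "turn": [[0,0,0],[0,0,0],[0,0,0],[0,0,0],[0,0,0],[0,0,0]]}}

```text
time_s: 24.77
position: [0.4233, -0.3091, 0.0843]
tool_rot: [[-0.963, 0.084, 0.255], [0.081, 0.996, -0.022], [-0.256, -0.0, -0.967]]
ft_force: [-0.4, 0.2, -0.8]
grip_width: 0.0337
gripper_force: 50.4
```

```bash
python3 - <<'E'
from h import *
plan([(shelf(0,51,30),RS)]);print(insh(observe()['position']))
E
```

```text
t 24.8 pos [ 0.4233 -0.3091  0.0843] F [-0.4  0.2 -0.8] w 0.0337 g 50.4
 DP [0.43 0.02 1.94] rows 1 each [0.43 0.02 1.94]
[ 0.2 55.3 49.4]
```

>>> {"fn": "move_arm", "kwargs": {"jaw": [3.2,3.2,3.2,3.2,3.2,3.2], "dp": [[0.2,0,1],[0.2,0,1],[0.2,0,0.2],[0.2,0,0],[0,0,0],[0,0,0]], "turn": [[0,0,0],[0,0,0],[0,0,0],[0,0,0],[0,0,0],[0,0,0]]}}

```text
time_s: 25.27
position: [0.4213, -0.3094, 0.061]
tool_rot: [[-0.963, 0.085, 0.257], [0.082, 0.996, -0.022], [-0.258, -0.001, -0.966]]
ft_force: [4.6, 1.8, -1.2]
grip_width: 0.0338
gripper_force: 50.3
```

```bash
python3 - <<'E'
from h import *
plan([]);print(insh(observe()['position']))
E
```

```text
t 25.3 pos [ 0.4213 -0.3094  0.061 ] F [ 4.6  1.8 -1.2] w 0.0338 g 50.3
[ 0.6 47.4 27.4]
```

>>> {"fn": "move_arm", "kwargs": {"jaw": [3.2,3.2,3.2,3.2,3.2], "dp": [[0,0,0.3],[0,0,0.3],[0,0,0],[0,0,0],[0,0,0]], "turn": [[0,0,0],[0,0,0],[0,0,0],[0,0,0],[0,0,0]]}}

```text
time_s: 25.68
position: [0.4227, -0.3101, 0.0556]
tool_rot: [[-0.963, 0.085, 0.257], [0.081, 0.996, -0.024], [-0.258, -0.002, -0.966]]
ft_force: [-2.9, 3.6, 19.0]
grip_width: 0.0339
gripper_force: 52.6
```

```bash
python3 - <<'E'
from h import *
plan([]);print(insh(observe()['position']))
E
```

```text
t 25.7 pos [ 0.4227 -0.3101  0.0556] F [-2.9  3.6 19. ] w 0.0339 g 52.6
[ 1.1 47.5 21.9]
```

>>> {"fn": "move_arm", "kwargs": {"jaw": [3.2,4.6,4.6,4.6,4.6,4.6,4.6,4.6,4.6,4.6,4.6,4.6], "dp": [[0,0,-0.15],[0,0,0],[0,0,0],[0,0,0],[0,0,-1],[0,0,-2],[0,0,-3],[0,0,-3],[0,0,-2.5],[0,0,0],[0,0,0],[0,0,0]], "turn": [[0,0,0],[0,0,0],[0,0,0],[0,0,0],[0,0,0],[0,0,0],[0,0,0],[0,0.087,-0.055],[0,0.087,-0.055],[0,0.087,-0.055],[0,0,0],[0,0,0]]}}

```text
time_s: 26.68
position: [0.3949, -0.3064, 0.1667]
tool_rot: [[-0.997, -0.078, -0.002], [-0.078, 0.997, -0.02], [0.003, -0.02, -1.0]]
ft_force: [-0.0, -0.2, -0.4]
grip_width: 0.046
gripper_force: 0.0
```

```bash
python3 - <<'E'
from cas import *;from seat import *
c=find();seated(28);w,y=c['b']
plan([([w[0],w[1],.16],tool(90+y)),([w[0],w[1],.06],None)])
E
```

```text
w 350 [0.512  0.1854] yaw -0.1 len [0.059 0.06 ]
b 373 [0.4302 0.0533] yaw 5.4 len [0.037 0.089]
y 378 [0.4254 0.1443] yaw -0.3 len [0.036 0.088]
top 188 lo [-17.2  36.8  23.7] hi [16.5 90.1 32.1] mean [-3.  69.  28.1] slope [ 0.012 -0.004] yaw 16.6
side 359 lo [-32.3   4.2  23.3] hi [ 21.4 100.7  29.2] mean [ 3.5 47.1 25.4] slope [-0.033 -0.001] yaw 15.7
t 26.8 pos [ 0.394  -0.3065  0.1661] F [-0.2 -0.5 -0.4] w 0.0459 g 0.0
 TURN [-0.018 -0.005 -0.018] rows 1 each [-0.018 -0.005 -0.018]
 DP [-7.01 35.47  0.61] rows 11 each [-0.64  3.22  0.06]
 DP [ 0.  0. 10.] rows 4 each [0.  0.  2.5]
```

>>> {"fn": "move_arm", "kwargs": {"jaw": [6,6,6,6,6,6,6,6,6,6,6,6], "dp": [[-0.6,3.22,0],[-0.6,3.22,0],[-0.6,3.22,0],[-0.65,3.22,0],[-0.65,3.22,0],[-0.65,3.22,0],[-0.65,3.22,0],[-0.65,3.22,0.2],[-0.65,3.22,0.2],[-0.65,3.22,0.2],[-0.65,3.27,0],[0,0,3]], "turn": [[-0.018,-0.005,-0.015],[0,0,0],[0,0,0],[0,0,0],[0,0,0],[0,0,0],[0,0,0],[0,0,0],[0,0,0],[0,0,0],[0,0,0],[0,0,0]]}}

```text
time_s: 27.83
position: [0.4336, 0.0564, 0.1321]
tool_rot: [[-0.995, -0.096, 0.009], [-0.096, 0.995, -0.001], [-0.009, -0.002, -1.0]]
ft_force: [0.4, -1.1, 0.2]
grip_width: 0.0602
gripper_force: 0.0
```

>>> {"fn": "move_arm", "kwargs": {"jaw": [6,6,6,6,6], "dp": [[0,0,3],[0,0,3],[0,0,0],[0,0,0],[0,0,0]], "turn": [[0,0,0],[0,0,0],[0,0,0],[0,0,0],[0,0,0]]}}

```text
time_s: 28.25
position: [0.4324, 0.0521, 0.0706]
tool_rot: [[-0.996, -0.092, 0.002], [-0.092, 0.996, -0.002], [-0.001, -0.002, -1.0]]
ft_force: [0.0, 0.6, 0.4]
grip_width: 0.06
gripper_force: 0.0
```

```bash
python3 - <<'E'
from h import *
w=[.4306,.0534];plan([([w[0],w[1],.006],tool(95.3))])
E
```

```text
t 28.2 pos [0.4324 0.0521 0.0706] F [0.  0.6 0.4] w 0.06 g 0.0
 DP [0.17 0.15 6.46] rows 2 each [0.08 0.07 3.23]
```

>>> {"fn": "move_arm", "kwargs": {"jaw": [6,6,6,6,3.2,3.2,3.2,3.2,3.2], "dp": [[0.2,0.15,2.4],[0,0,2.4],[0,0,1.6],[0,0,0],[0,0,0],[0,0,0],[0,0,0],[0,0,0],[0,0,0]], "turn": [[0,0,0],[0,0,0],[0,0,0],[0,0,0],[0,0,0],[0,0,0],[0,0,0],[0,0,0],[0,0,0]], "force": 50}}

```text
time_s: 29.0
position: [0.4308, 0.0534, 0.0073]
tool_rot: [[-0.996, -0.093, 0.004], [-0.093, 0.996, -0.003], [-0.004, -0.003, -1.0]]
ft_force: [-1.0, -0.1, 6.7]
grip_width: 0.0342
gripper_force: 49.3
```

>>> {"fn": "move_arm", "kwargs": {"jaw": [3.2,3.2,3.2,3.2,3.2,3.2,3.2,3.2,3.2,3.2], "dp": [[0,0,-1],[0,0,-2],[0,0,-3],[0,0,-3],[0,0,-3],[0,0,-3],[0,0,-2.5],[0,0,0],[0,0,0],[0,0,0]], "turn": [[0,0,0],[0,0,0],[0,0,0],[0,0,0],[0,0,0.089],[0,0,0.089],[0,-0.087,0],[0,-0.087,0],[0,-0.087,0],[0,0,0]]}}

```text
time_s: 29.83
position: [0.4275, 0.0546, 0.1817]
tool_rot: [[-0.962, 0.084, 0.261], [0.081, 0.996, -0.024], [-0.262, -0.002, -0.965]]
ft_force: [-0.4, 0.7, 0.2]
grip_width: 0.0341
gripper_force: 50.4
```

```bash
python3 - <<'E'
from h import *
plan([(shelf(0,53,120),RS),(shelf(0,53,60),None),(shelf(0,53,25),None)])
E
```

```text
t 29.8 pos [0.4275 0.0546 0.1817] F [-0.4  0.7  0.2] w 0.0341 g 50.4
 TURN [-0.002  0.004  0.002] rows 1 each [-0.002  0.004  0.002]
 DP [  0.16 -36.26   3.05] rows 12 each [ 0.01 -3.02  0.25]
 DP [-0.  0.  6.] rows 2 each [-0.  0.  3.]
 DP [0.  0.  3.5] rows 2 each [0.   0.   1.75]
```

>>> {"fn": "move_arm", "kwargs": {"jaw": [3.2,3.2,3.2,3.2,3.2,3.2,3.2,3.2,3.2,3.2,3.2,3.2], "dp": [[0,-3.02,0],[0,-3.02,0],[0,-3.02,0],[0,-3.02,0],[0,-3.02,0],[0,-3.02,0.4],[0,-3.02,0.4],[0,-3.02,0.4],[0,-3.02,0.5],[0,-3.02,0.5],[0,-3.02,0.5],[0.2,-3.04,0.4]], "turn": [[0,0.004,0.002],[0,0,0],[0,0,0],[0,0,0],[0,0,0],[0,0,0],[0,0,0],[0,0,0],[0,0,0],[0,0,0],[0,0,0],[0,0,0]]}}

```text
time_s: 30.83
position: [0.4043, -0.3096, 0.1511]
tool_rot: [[-0.964, 0.086, 0.253], [0.083, 0.996, -0.022], [-0.254, -0.0, -0.967]]
ft_force: [0.6, 0.1, -1.2]
grip_width: 0.0338
gripper_force: 50.4
```

>>> {"fn": "move_arm", "kwargs": {"jaw": [3.2,3.2,3.2,3.2,3.2,3.2], "dp": [[0,0,0],[0,0,2.5],[0,0,2.5],[0,0,0.5],[0,0,0],[0,0,0]], "turn": [[0,0,0],[0,0,0],[0,0,0],[0,0,0],[0,0,0],[0,0,0]]}}

```text
time_s: 31.33
position: [0.4186, -0.3091, 0.0984]
tool_rot: [[-0.963, 0.086, 0.254], [0.083, 0.996, -0.023], [-0.255, -0.002, -0.967]]
ft_force: [-0.0, -0.4, -0.2]
grip_width: 0.0343
gripper_force: 50.4
```

```bash
python3 - <<'E'
from h import *
plan([(shelf(0,49,41),RS)]);print(insh(observe()['position']))
E
```

```text
t 31.3 pos [ 0.4186 -0.3091  0.0984] F [-0.  -0.4 -0.2] w 0.0343 g 50.4
 TURN [-0.002 -0.004  0.   ] rows 1 each [-0.002 -0.004  0.   ]
 DP [0.55 0.06 2.33] rows 1 each [0.55 0.06 2.33]
[ 0.6 54.5 64.3]
```

>>> {"fn": "move_arm", "kwargs": {"jaw": [3.2,3.2,3.2,3.2,3.2,3.2], "dp": [[0.3,0,1.2],[0.2,0.05,1.2],[0.2,0,0],[0.2,0,0],[0,0,0],[0,0,0]], "turn": [[0,-0.004,0],[0,0,0],[0,0,0],[0,0,0],[0,0,0],[0,0,0]]}}

```text
time_s: 31.83
position: [0.4164, -0.3088, 0.0735]
tool_rot: [[-0.962, 0.087, 0.26], [0.083, 0.996, -0.026], [-0.261, -0.003, -0.965]]
ft_force: [4.7, 2.1, -0.1]
grip_width: 0.0341
gripper_force: 50.4
```

```bash
python3 - <<'E'
from h import *
plan([]);print(insh(observe()['position']))
E
```

```text
t 31.8 pos [ 0.4164 -0.3088  0.0735] F [ 4.7  2.1 -0.1] w 0.0341 g 50.4
[ 0.4 45.9 40.8]
```

>>> {"fn": "move_arm", "kwargs": {"jaw": [3.2,3.2,3.2,3.2,3.2], "dp": [[0,0,0.3],[0,0,0.3],[0,0,0],[0,0,0],[0,0,0]], "turn": [[0,0,0],[0,0,0],[0,0,0],[0,0,0],[0,0,0]]}}

```text
time_s: 32.25
position: [0.4179, -0.3095, 0.0677]
tool_rot: [[-0.962, 0.086, 0.26], [0.082, 0.996, -0.027], [-0.261, -0.005, -0.965]]
ft_force: [-0.9, 1.6, 15.7]
grip_width: 0.0345
gripper_force: 52.1
```

```bash
python3 - <<'E'
from h import *
plan([]);print(insh(observe()['position']))
E
```

```text
t 32.2 pos [ 0.4179 -0.3095  0.0677] F [-0.9  1.6 15.7] w 0.0345 g 52.1
[ 0.9 45.9 34.8]
```

Seated. Release and go to yellow.

>>> {"fn": "move_arm", "kwargs": {"jaw": [3.2,4.6,4.6,4.6,4.6,4.6,4.6,4.6,4.6,4.6,4.6,4.6], "dp": [[0,0,-0.15],[0,0,0],[0,0,0],[0,0,0],[0,0,-1],[0,0,-2],[0,0,-3],[0,0,-3],[0,0,-1.5],[0,0,0],[0,0,0],[0,0,0]], "turn": [[0,0,0],[0,0,0],[0,0,0],[0,0,0],[0,0,0],[0,0,0],[0,0,0],[0,0.087,-0.03],[0,0.087,-0.03],[0,0.087,-0.03],[0,0,0],[0,0,0]]}}

```text
time_s: 33.25
position: [0.3914, -0.3056, 0.1692]
tool_rot: [[-1.0, -0.003, 0.001], [-0.003, 1.0, -0.013], [-0.001, -0.013, -1.0]]
ft_force: [0.1, -0.3, -0.4]
grip_width: 0.0458
gripper_force: 0.0
```

```bash
python3 - <<'E'
from cas import *;from seat import *
c=find();seated(42);w,y=c['y']
plan([([w[0],w[1],.16],tool(90+y)),([w[0],w[1],.06],None)])
E
```

```text
top 186 lo [-17.5  37.2  37.9] hi [17.  93.9 46.2] mean [-2.7 68.9 42.2] slope [-0.008 -0.004] yaw 84.2
side 365 lo [-32.4   3.9  37.2] hi [21.3 94.6 42.4] mean [ 3.5 47.8 39.4] slope [-0.021 -0.003] yaw 81.2Traceback (most recent call last):
  File "<stdin>", line 2, in <module>
KeyError: 'y'
```

```bash
python3 - <<'E'
from h import *
im,d=cams.get_image('top');X=cloud('top',im,d);h=cv2.cvtColor(im,cv2.COLOR_RGB2HSV).astype(int)
m=(h[...,0]>18)&(h[...,0]<35)&(h[...,1]>110)&(X[...,2]<.08);v,u=np.where(m);k=(u>200)&(u<400)&(v>175)&(v<245);print(k.sum(),u[k].min(),u[k].max(),v[k].min(),v[k].max(),np.nanmedian(X[v[k],u[k]],0))
cv2.imwrite('pics/k.png',cv2.resize(im[170:245,190:300],(770,525),interpolation=cv2.INTER_CUBIC)[:,:,::-1])
E
```

```text
233 256 268 195 225 [0.46091937 0.16179149 0.01385762]
```

View pics/k.png

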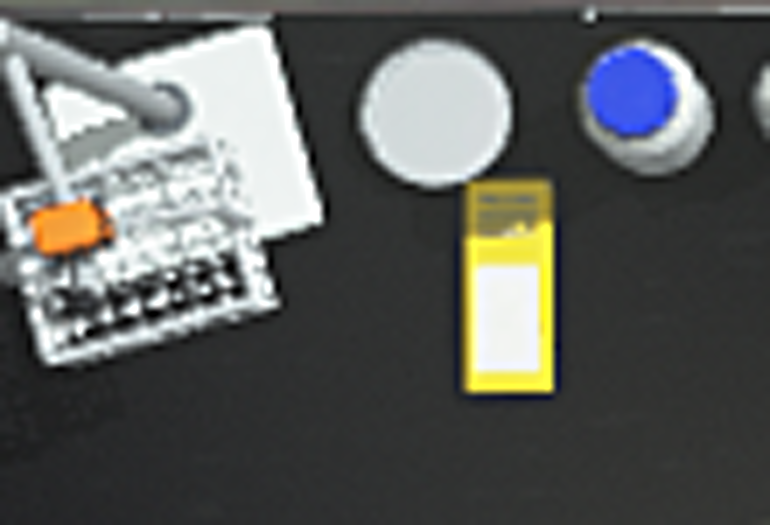

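The yellow cassette was knocked to crop (463–556, 180–393), next to the dish. The basket hangs well, with its grip at (68,228).

```bash
python3 - <<'E'
from h import *
c=ray('top',262.3,210.5,.014);print(c,'std cap',ray('top',190+632/7-.5,170+92/7-.5,.106))
for e in(463,556):print([ray('top',190+e/7-.5,170+r/7-.5,.014)[:2].round(4) for r in(180,393)])
plan([([c[0]-.010,c[1],.18],tool(90)),([c[0]-.010,c[1],.06],None)])
E
```

```text
[0.44771772 0.16104128 0.014     ] std cap [0.51909014 0.09966606 0.106     ]
[array([0.4933, 0.1806]), array([0.4033, 0.1809])]
[array([0.4927, 0.1412]), array([0.4028, 0.1417])]
t 33.5 pos [ 0.3905 -0.3058  0.1688] F [-0.3 -0.3 -0.3] w 0.046 g 0.0
 TURN [-0.012 -0.     0.001] rows 1 each [-0.012 -0.     0.001]
 DP [-4.72 46.69 -1.12] rows 15 each [-0.31  3.11 -0.07]
 DP [ 0.  0. 12.] rows 4 each [0. 0. 3.]
```

>>> {"fn": "move_arm", "kwargs": {"jaw": [6,6,6,6,6,6,6,6,6,6,6,6], "dp": [[-0.3,3.11,-0.3],[-0.3,3.11,-0.3],[-0.3,3.11,-0.3],[-0.3,3.11,0],[-0.3,3.11,0],[-0.3,3.11,0],[-0.3,3.11,0],[-0.3,3.11,0],[-0.3,3.11,0],[-0.3,3.11,0],[-0.3,3.11,0],[-0.3,3.11,0]], "turn": [[-0.012,0,0],[0,0,0],[0,0,0],[0,0,0],[0,0,0],[0,0,0],[0,0,0],[0,0,0],[0,0,0],[0,0,0],[0,0,0],[0,0,0]]}}

```text
time_s: 34.45
position: [0.4258, 0.0686, 0.1772]
tool_rot: [[-1.0, -0.001, -0.0], [-0.001, 1.0, -0.001], [0.0, -0.001, -1.0]]
ft_force: [0.8, -0.5, 0.2]
grip_width: 0.0603
gripper_force: 0.0
```

>>> {"fn": "move_arm", "kwargs": {"jaw": [6,6,6,6,6,6,6,6,6], "dp": [[-0.3,3.11,0],[-0.4,3.11,0],[-0.4,3.11,0],[0,0,0],[0,0,2.5],[0,0,3],[0,0,3],[0,0,0],[0,0,0]], "turn": [[0,0,0],[0,0,0],[0,0,0],[0,0,0],[0,0,0],[0,0,0],[0,0,0],[0,0,0],[0,0,0]]}}

```text
time_s: 35.2
position: [0.4365, 0.1599, 0.0919]
tool_rot: [[-1.0, -0.001, -0.003], [-0.001, 1.0, -0.001], [0.003, -0.001, -1.0]]
ft_force: [0.6, -0.7, 1.0]
grip_width: 0.0596
gripper_force: 0.0
```

```bash
python3 - <<'E'
from h import *
plan([([.4380,.161,.006],tool(90))])
E
```

```text
t 35.2 pos [0.4365 0.1599 0.0919] F [ 0.6 -0.7  1. ] w 0.0596 g 0.0
 TURN [-0.001 -0.003  0.001] rows 1 each [-0.001 -0.003  0.001]
 DP [-0.15  0.11  8.59] rows 3 each [-0.05  0.04  2.86]
```

>>> {"fn": "move_arm", "kwargs": {"jaw": [6,6,6,6,6,3.2,3.2,3.2,3.2,3.2], "dp": [[-0.1,0.1,2.8],[0,0,2.8],[0,0,2],[0,0,0.9],[0,0,0],[0,0,0],[0,0,0],[0,0,0],[0,0,0],[0,0,0]], "turn": [[0,0,0],[0,0,0],[0,0,0],[0,0,0],[0,0,0],[0,0,0],[0,0,0],[0,0,0],[0,0,0],[0,0,0]], "force": 50}}

```text
time_s: 36.03
position: [0.4391, 0.1614, 0.0091]
tool_rot: [[-1.0, -0.002, 0.003], [-0.002, 1.0, -0.001], [-0.003, -0.001, -1.0]]
ft_force: [-1.6, -0.9, 7.9]
grip_width: 0.0335
gripper_force: 49.0
```

>>> {"fn": "move_arm", "kwargs": {"jaw": [3.2,3.2,3.2,3.2,3.2,3.2,3.2,3.2,3.2,3.2,3.2], "dp": [[0,0,-1],[0,0,-2],[0,0,-3],[0,0,-3],[0,0,-3],[0,0,-3],[0,0,-3],[0,0,0],[0,0,0],[0,0,0],[0,0,0]], "turn": [[0,0,0],[0,0,0],[0,0,0],[0,0,0],[0,0,0],[0,0,0],[0,0,0.085],[0,-0.087,0],[0,-0.087,0],[0,-0.087,0],[0,0,0]]}}

```text
time_s: 36.95
position: [0.4358, 0.1618, 0.1882]
tool_rot: [[-0.962, 0.082, 0.26], [0.078, 0.997, -0.022], [-0.261, -0.001, -0.965]]
ft_force: [0.8, 0.6, -1.1]
grip_width: 0.0337
gripper_force: 50.1
```

```bash
python3 - <<'E'
from h import *
plan([(shelf(0,44,120),RS),(shelf(0,44,70),None)])
im,d=cams.get_image('side');print(proj('side',observe()['position']))
cv2.imwrite('pics/l.png',cv2.resize(im[120:220,240:360],(720,600),interpolation=cv2.INTER_CUBIC)[:,:,::-1])
E
```

```text
t 37.0 pos [0.4358 0.1618 0.1882] F [ 0.8  0.6 -1.1] w 0.0337 g 50.1
 TURN [-0.     0.002  0.004] rows 1 each [-0.     0.002  0.004]
 DP [  1.14 -47.01   3.7 ] rows 15 each [ 0.08 -3.13  0.25]
 DP [-0.  0.  5.] rows 2 each [-0.   0.   2.5]
[301.50957026 163.79824506]
```

>>> {"fn": "move_arm", "kwargs": {"jaw": [3.2,3.2,3.2,3.2,3.2,3.2,3.2,3.2,3.2,3.2,3.2,3.2], "dp": [[0,-3.1,0],[0,-3.1,0],[0,-3.1,0],[0,-3.1,0],[0,-3.1,0],[0,-3.1,0],[0,-3.1,0],[0,-3.1,0.4],[0.1,-3.1,0.4],[0.1,-3.1,0.4],[0.2,-3.1,0.5],[0.2,-3.1,0.5]], "turn": [[0,0.002,0.004],[0,0,0],[0,0,0],[0,0,0],[0,0,0],[0,0,0],[0,0,0],[0,0,0],[0,0,0],[0,0,0],[0,0,0],[0,0,0]]}}

```text
time_s: 38.0
position: [0.4061, -0.2113, 0.1652]
tool_rot: [[-0.963, 0.086, 0.255], [0.083, 0.996, -0.021], [-0.256, 0.001, -0.967]]
ft_force: [2.0, 0.9, -0.6]
grip_width: 0.0338
gripper_force: 50.2
```

>>> {"fn": "move_arm", "kwargs": {"jaw": [3.2,3.2,3.2,3.2,3.2,3.2,3.2,3.2], "dp": [[0.2,-3.1,0.5],[0.2,-3.1,0.5],[0.1,-3.1,0.5],[0,-0.5,0],[0,0,2],[0,0,2],[0,0,0],[0,0,0]], "turn": [[0,0,0],[0,0,0],[0,0,0],[0,0,0],[0,0,0],[0,0,0],[0,0,0],[0,0,0]]}}

```text
time_s: 38.67
position: [0.4069, -0.3074, 0.1103]
tool_rot: [[-0.963, 0.086, 0.254], [0.083, 0.996, -0.02], [-0.255, 0.002, -0.967]]
ft_force: [0.0, 0.6, -0.4]
grip_width: 0.0337
gripper_force: 50.2
```

```bash
python3 - <<'E'
from h import *
plan([(shelf(0,40,56),RS)]);print(insh(observe()['position']))
E
```

```text
t 38.7 pos [ 0.4069 -0.3074  0.1103] F [ 0.   0.6 -0.4] w 0.0337 g 50.2
 TURN [ 0.002 -0.004 -0.001] rows 1 each [ 0.002 -0.004 -0.001]
 DP [ 0.61 -0.02  2.28] rows 1 each [ 0.61 -0.02  2.28]
[-0.2 46.1 78.8]
```

>>> {"fn": "move_arm", "kwargs": {"jaw": [3.2,3.2,3.2,3.2,3.2,3.2], "dp": [[0.3,0,1.1],[0.3,0,1.1],[0.2,0,0],[0.2,0,0],[0,0,0],[0,0,0]], "turn": [[0,-0.004,0],[0,0,0],[0,0,0],[0,0,0],[0,0,0],[0,0,0]]}}

```text
time_s: 39.17
position: [0.4032, -0.3075, 0.0877]
tool_rot: [[-0.962, 0.087, 0.261], [0.083, 0.996, -0.024], [-0.262, -0.001, -0.965]]
ft_force: [5.3, 1.2, -0.3]
grip_width: 0.0339
gripper_force: 50.2
```

```bash
python3 - <<'E'
from h import *
plan([]);print(insh(observe()['position']))
E
```

```text
t 39.2 pos [ 0.4032 -0.3075  0.0877] F [ 5.3  1.2 -0.3] w 0.0339 g 50.2
[ 0.2 36.8 58. ]
```

>>> {"fn": "move_arm", "kwargs": {"jaw": [3.2,3.2,3.2,3.2,3.2], "dp": [[0,0,0.4],[0,0,0.4],[0,0,0],[0,0,0],[0,0,0]], "turn": [[0,0,0],[0,0,0],[0,0,0],[0,0,0],[0,0,0]]}}

```text
time_s: 39.58
position: [0.4054, -0.3088, 0.0803]
tool_rot: [[-0.961, 0.087, 0.261], [0.083, 0.996, -0.027], [-0.263, -0.004, -0.965]]
ft_force: [-4.1, 0.5, 16.1]
grip_width: 0.0339
gripper_force: 55.5
```

```bash
python3 - <<'E'
from h import *
plan([]);print(insh(observe()['position']))
E
```

```text
t 39.6 pos [ 0.4054 -0.3088  0.0803] F [-4.1  0.5 16.1] w 0.0339 g 55.5
[ 1.4 37.  50.2]
```

Release, rise, then look.

>>> {"fn": "move_arm", "kwargs": {"jaw": [3.2,4.6,4.6,4.6,4.6,4.6,4.6,4.6,4.6,4.6], "dp": [[0,0,-0.15],[0,0,0],[0,0,0],[0,0,0],[0,0,-1],[0,0,-2],[0,0,-3],[0,0,-2],[0,0,0],[0,0,0]], "turn": [[0,0,0],[0,0,0],[0,0,0],[0,0,0],[0,0,0],[0,0,0],[0,0,0],[0,0,0],[0,0,0],[0,0,0]]}}

```text
time_s: 40.42
position: [0.3835, -0.3055, 0.1576]
tool_rot: [[-0.962, 0.087, 0.259], [0.083, 0.996, -0.024], [-0.26, -0.001, -0.966]]
ft_force: [-0.9, 0.2, -0.7]
grip_width: 0.0458
gripper_force: 0.0
```

```bash
python3 - <<'E'
from seat import *
seated(56)
a=cams.get_image('side')[0][230:340,310:410];b=cams.get_image('top')[0][185:245,395:485]
A=cv2.resize(a,(400,440),interpolation=cv2.INTER_CUBIC);B=cv2.resize(b,(400,267),interpolation=cv2.INTER_CUBIC)
C=np.zeros((440,800,3),np.uint8);C[:,:400]=A;C[:267,400:]=B;cv2.imwrite('pics/m.png',C[:,:,::-1])
plan([(shelf(113,98,110),RS),(shelf(113,98,57),None)])
E
```

```text
top 338 lo [-36.4  21.7  51.7] hi [ 18.4 100.6  60.6] mean [-1.1 59.4 56.3] slope [-0.003 -0.008] yaw 84.6
side 378 lo [-37.    3.8  51.2] hi [ 20.7 100.8  55.9] mean [ 2.1 48.9 53.3] slope [-0.02  -0.003] yaw 16.1
t 40.6 pos [ 0.3835 -0.305   0.1561] F [-0.4  0.7  0.4] w 0.0458 g 0.0
 DP [ -6.27 -11.36   1.92] rows 4 each [-1.57 -2.84  0.48]
 DP [0.  0.  5.3] rows 2 each [0.   0.   2.65]
```

View pics/m.png

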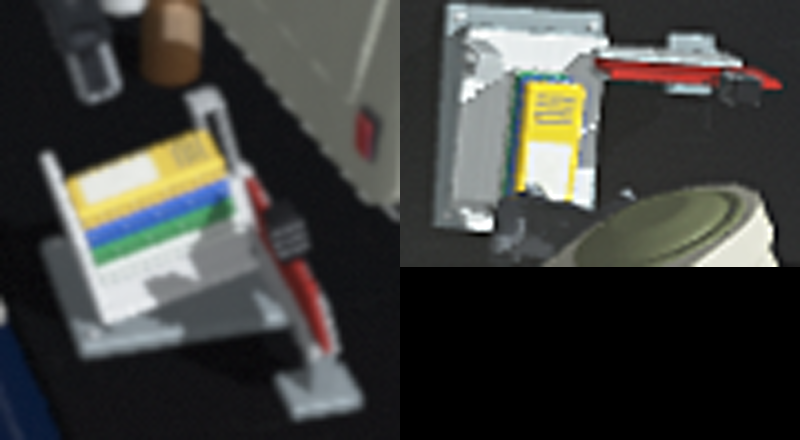

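The picture shows all four cassettes stacked squarely against the backstop (side crop x 65–240), with the bolt drawn and its knob at (290,230) in the side crop. Check extents on the way to the knob.

>>> {"fn": "move_arm", "kwargs": {"jaw": [4.2,4.2,4.2,4.2,4.2,4.2], "dp": [[-1.5,-2.84,0],[-1.6,-2.84,0],[-1.6,-2.84,0.4],[-1.6,-2.84,0.5],[0,0,0.5],[0,0,0]], "turn": [[0,0,0],[0,0,0],[0,0,0],[0,0,0],[0,0,0],[0,0,0]]}}

```text
time_s: 41.12
position: [0.4381, -0.4245, 0.1576]
tool_rot: [[-0.963, 0.087, 0.257], [0.084, 0.996, -0.02], [-0.258, 0.003, -0.966]]
ft_force: [-1.1, 0.2, -0.5]
grip_width: 0.0418
gripper_force: 0.0
```

```bash
python3 - <<'E'
from h import *
from rackfit import frame
Rr,o=frame(RACK)
for n in('top','side'):
    im,d=cams.get_image(n);X=cloud(n,im,d);h=cv2.cvtColor(im,cv2.COLOR_RGB2HSV).astype(int);H,S=h[...,0],h[...,1]
    p=(X-o)@Rr*1000
    for k,(a,b),z in(('y',(18,35),(46,62)),('b',(100,125),(28,44)),('g',(45,85),(14,30))):
        m=(H>a)&(H<b)&(S>100)&(abs(p[...,0])<40)&(p[...,1]>-10)&(p[...,1]<115)&(p[...,2]>z[0])&(p[...,2]<z[1]);q=p[m]
        if len(q)>8: print(n,k,len(q),np.percentile(q,[1,99],axis=0).round(1).tolist())
    r=cams.mark_of(n,'bolt_knob')[:1]
    for x in r: print(x,np.array(x['location'])*[640,400],proj(n,shelf(113,98,67)))
plan([(shelf(113,98,57),RS)])
E
```

```text
top y 239 [[-17.3, 3.1, 46.8], [18.5, 89.6, 61.0]]
top b 21 [[-17.6, 4.3, 29.8], [-5.4, 90.6, 42.3]]
top g 17 [[-17.9, 6.4, 14.3], [7.5, 90.2, 29.1]]
{'location': [0.7355, 0.5075], 'p': 0.54} [470.72 203.  ] [472.47014    204.58852399]
side y 275 [[-13.6, 1.9, 46.2], [23.1, 88.8, 55.5]]
side b 145 [[15.6, 3.5, 28.7], [23.8, 86.1, 40.0]]
side g 114 [[17.2, 4.8, 16.3], [23.6, 83.7, 25.7]]
{'location': [0.5944, 0.717], 'p': 0.69} [380.416 286.8  ] [381.05865264 287.66861194]
t 41.3 pos [ 0.4378 -0.4233  0.1601] F [-0.4 -0.4 -0.2] w 0.0421 g 0.0
 DP [ 0.04 -0.04  5.94] rows 2 each [ 0.02 -0.02  2.97]
```

The stack is well within limits. I'll push the knob home from outside with closed fingers, keeping clear of the stack.

>>> {"fn": "move_arm", "kwargs": {"jaw": [0,0,0,0,0,0,0,0], "dp": [[0,-2,0],[0,-2,0],[0,0,0],[0,0,1.5],[0,0,2],[0,0,2],[0,0,0],[0,0,0]], "turn": [[0,0,0],[0,0,0],[0,0,0],[0,0,0],[0,0,0],[0,0,0],[0,0,0],[0,0,0]], "force": 30}}

```text
time_s: 41.98
position: [0.4487, -0.4643, 0.107]
tool_rot: [[-0.962, 0.086, 0.258], [0.083, 0.996, -0.021], [-0.259, 0.001, -0.966]]
ft_force: [-0.7, 0.5, 0.7]
grip_width: 0.0001
gripper_force: 0.0
```

>>> {"fn": "move_arm", "kwargs": {"jaw": [0,0,0,0,0,0,0,0,0,0], "dp": [[0,0.8,0],[0,1,0],[0,1,0],[0,1,0],[0,1,0],[0,1,0],[0,1,0],[0,1,0],[0,0,0],[0,0,0]], "turn": [[0,0,0],[0,0,0],[0,0,0],[0,0,0],[0,0,0],[0,0,0],[0,0,0],[0,0,0],[0,0,0],[0,0,0]]}}

```text
time_s: 42.82
position: [0.4556, -0.3866, 0.1068]
tool_rot: [[-0.962, 0.085, 0.258], [0.083, 0.996, -0.021], [-0.259, 0.001, -0.966]]
ft_force: [-0.1, 0.2, 0.3]
grip_width: 0.0002
gripper_force: 0.0
```

```bash
python3 - <<'E'
from h import *
plan([]);print(insh(observe()['position']))
for n in('top','side'):
    cams.get_image(n)
    for x in cams.mark_of(n,'bolt_knob')[:1]: print(np.array(x['location'])*[640,400],proj(n,shelf(113,98,67)),proj(n,shelf(32.7,98,67)))
E
```

```text
t 42.8 pos [ 0.4556 -0.3866  0.1068] F [-0.1  0.2  0.3] w 0.0002 g 0.0
[74.6 98.7 61.2]
[447.104 203.52 ] [472.47014    204.58852399] [442.90203508 202.51902231]
[373.504 269.48 ] [381.05865264 287.66861194] [369.1149282  266.88486936]
```

>>> {"fn": "move_arm", "kwargs": {"jaw": [0,0,0,0,0], "dp": [[0,0.5,0],[0,0.5,0],[0,0.2,0],[0,0,0],[0,0,0]], "turn": [[0,0,0],[0,0,0],[0,0,0],[0,0,0],[0,0,0]]}}

```text
time_s: 43.43
position: [0.4567, -0.3753, 0.1071]
tool_rot: [[-0.962, 0.086, 0.259], [0.083, 0.996, -0.022], [-0.26, 0.0, -0.966]]
ft_force: [-0.0, -0.3, -0.2]
grip_width: 0.0002
gripper_force: 0.0
```

>>> {"fn": "move_arm", "kwargs": {"jaw": [0,0,0], "dp": [[0,0.3,0],[0,0,0],[0,0,0]], "turn": [[0,0,0],[0,0,0],[0,0,0]]}}

```text
time_s: 43.68
position: [0.4569, -0.3725, 0.1071]
tool_rot: [[-0.962, 0.086, 0.259], [0.083, 0.996, -0.023], [-0.26, -0.0, -0.966]]
ft_force: [-0.5, -0.6, -0.1]
grip_width: 0.0003
gripper_force: 0.1
```

```bash
python3 - <<'E'
from h import *
plan([]);print(insh(observe()['position']))
for n in('top','side'):
    cams.get_image(n)
    for x in cams.mark_of(n,'bolt_knob')[:1]: print(np.array(x['location'])*[640,400],proj(n,shelf(32.7,98,67)))
E
```

```text
t 43.7 pos [ 0.4569 -0.3725  0.1071] F [-0.5 -0.6 -0.1] w 0.0003 g 0.1
[60.4 98.8 61.4]
[370.624 265.6  ] [369.1149282  266.88486936]
```

Still no stop force; push on in small steps.

>>> {"fn": "move_arm", "kwargs": {"jaw": [0,0,0], "dp": [[0,0.3,0],[0,0,0],[0,0,0]], "turn": [[0,0,0],[0,0,0],[0,0,0]]}}

```text
time_s: 44.13
position: [0.4572, -0.3695, 0.1071]
tool_rot: [[-0.962, 0.086, 0.259], [0.083, 0.996, -0.023], [-0.26, -0.0, -0.966]]
ft_force: [-0.5, -0.3, 0.4]
grip_width: -0.0002
gripper_force: 0.2
```

>>> {"fn": "move_arm", "kwargs": {"jaw": [0,0,0], "dp": [[0,0.2,0],[0,0,0],[0,0,0]], "turn": [[0,0,0],[0,0,0],[0,0,0]]}}

```text
time_s: 44.38
position: [0.4573, -0.3675, 0.1071]
tool_rot: [[-0.962, 0.086, 0.259], [0.083, 0.996, -0.023], [-0.26, -0.0, -0.966]]
ft_force: [0.1, -0.8, -0.5]
grip_width: -0.0003
gripper_force: 0.4
```

>>> {"fn": "move_arm", "kwargs": {"jaw": [0,0,0], "dp": [[0,0.2,0],[0,0,0],[0,0,0]], "turn": [[0,0,0],[0,0,0],[0,0,0]]}}

```text
time_s: 44.63
position: [0.4575, -0.3655, 0.107]
tool_rot: [[-0.962, 0.086, 0.259], [0.083, 0.996, -0.023], [-0.26, -0.0, -0.966]]
ft_force: [-0.8, -1.9, -0.5]
grip_width: -0.0002
gripper_force: 0.4
```

>>> {"fn": "move_arm", "kwargs": {"jaw": [0,0,0], "dp": [[0,0.2,0],[0,0,0],[0,0,0]], "turn": [[0,0,0],[0,0,0],[0,0,0]]}}

```text
time_s: 44.88
position: [0.4576, -0.3636, 0.1071]
tool_rot: [[-0.962, 0.086, 0.259], [0.083, 0.996, -0.023], [-0.26, -0.0, -0.966]]
ft_force: [-1.7, -2.3, -1.1]
grip_width: -0.0001
gripper_force: 0.8
```

```bash
python3 - <<'E'
from h import *
plan([]);print(insh(observe()['position']))
for n in('top','side'):
    im,d=cams.get_image(n);cv2.imwrite(n+'_b.png',im)
    for x in cams.mark_of(n,'bolt_knob')[:1]: print(np.array(x['location'])*[640,400],proj(n,shelf(32.7,98,67)))
    from rackfit import frame
    Rr,o=frame(RACK);X=cloud(n,im,d);p=(X-o)@Rr*1000;h=cv2.cvtColor(im,cv2.COLOR_RGB2HSV).astype(int)
    m=((h[...,0]<8)|(h[...,0]>172))&(h[...,1]>120)&(p[...,1]>85)&(p[...,1]<112)&(p[...,2]>10)&(p[...,2]<60)&(abs(p[...,0])<150)
    q=p[m];print('red',len(q),np.percentile(q[:,0],[0,2,98,100]).round(1))
    # initial
    Z=np.load(n+'.npz');p=(Z['X']-o)@Rr*1000;h=cv2.cvtColor(Z['im'],cv2.COLOR_RGB2HSV).astype(int)
    m=((h[...,0]<8)|(h[...,0]>172))&(h[...,1]>120)&(p[...,1]>85)&(p[...,1]<112)&(p[...,2]>10)&(p[...,2]<60)&(abs(p[...,0])<150)
    q=p[m];print('red at home',len(q),np.percentile(q[:,0],[0,2,98,100]).round(1))
E
```

```text
t 44.9 pos [ 0.4576 -0.3636  0.1071] F [-1.7 -2.3 -1.1] w -0.0001 g 0.8
[51.5 98.8 61.4]
[438.4  201.28] [442.90203508 202.51902231]
red 85 [-29.7 -27.4  49.6  55.3]
red at home 91 [-29.4 -27.9  57.1  59.3]
[371.2  264.12] [369.1149282  266.88486936]
red 43 [22.3 28.1 62.1 62.1]
red at home 76 [-29.7 -29.   63.9  64.5]
```

>>> {"fn": "move_arm", "kwargs": {"jaw": [0,0,0], "dp": [[0,0.2,0],[0,0,0],[0,0,0]], "turn": [[0,0,0],[0,0,0],[0,0,0]]}}

```text
time_s: 45.33
position: [0.4577, -0.3634, 0.1072]
tool_rot: [[-0.962, 0.087, 0.259], [0.083, 0.996, -0.026], [-0.26, -0.004, -0.966]]
ft_force: [-2.3, -9.6, -4.4]
grip_width: -0.0002
gripper_force: 4.6
```

>>> {"fn": "move_arm", "kwargs": {"jaw": [0,0,0], "dp": [[0,0.2,0],[0,0,0],[0,0,0]], "turn": [[0,0,0],[0,0,0],[0,0,0]]}}

```text
time_s: 45.58
position: [0.4577, -0.3633, 0.1073]
tool_rot: [[-0.962, 0.088, 0.259], [0.083, 0.996, -0.03], [-0.261, -0.007, -0.965]]
ft_force: [-4.4, -16.3, -7.1]
grip_width: 0.0001
gripper_force: 8.4
```

Hard stop: the bolt is home. Back off, rise and verify.

>>> {"fn": "move_arm", "kwargs": {"jaw": [0,0,0,0,0,0,0,0], "dp": [[0,-0.8,0],[0,-1.5,0],[0,-1.5,0],[0,0,-3],[0,0,-3],[0,0,-3],[0,0,-3],[0,0,0]], "turn": [[0,0,0],[0,0,0],[0,0,0],[0,0,0],[0,0,0],[0,0,0],[0,0,0],[0,0,0]]}}

```text
time_s: 46.25
position: [0.4239, -0.396, 0.2288]
tool_rot: [[-0.961, 0.087, 0.264], [0.082, 0.996, -0.03], [-0.265, -0.007, -0.964]]
ft_force: [0.3, -0.1, -0.5]
grip_width: 0.0005
gripper_force: 0.0
```

>>> {"fn": "move_arm", "kwargs": {"jaw": [0,0,0,0,0,0], "dp": [[0,0,-3],[0,0,0],[0,0,0],[0,0,0],[0,0,0],[0,0,0]], "turn": [[0,0,0],[0,0,0],[0,0,0],[0,0,0],[0,0,0],[0,0,0]]}}

```text
time_s: 46.75
position: [0.4159, -0.3938, 0.2508]
tool_rot: [[-0.962, 0.086, 0.258], [0.084, 0.996, -0.021], [-0.259, 0.001, -0.966]]
ft_force: [-0.7, -0.5, -0.3]
grip_width: 0.0001
gripper_force: 0.0
```

```bash
python3 - <<'E'
from h import *
from rackfit import frame
plan([]);Rr,o=frame(RACK)
for n in('top','side'):
    im,d=cams.get_image(n);X=cloud(n,im,d);h=cv2.cvtColor(im,cv2.COLOR_RGB2HSV).astype(int);H,S=h[...,0],h[...,1];p=(X-o)@Rr*1000
    for k,(a,b),z in(('y',(18,35),(46,62)),('b',(100,125),(28,44)),('g',(45,85),(14,30)),('red',(-1,8),(10,60))):
        m=(H>a)&(H<b)&(S>100)&(abs(p[...,0])<(150 if k=='red' else 40))&(p[...,1]>-10)&(p[...,1]<115)&(p[...,2]>z[0])&(p[...,2]<z[1]);q=p[m]
        if len(q)>8: print(n,k,len(q),np.percentile(q,[1,99],axis=0).round(1).tolist())
    m=(H>5)&(H<16)&(S>130);v,u=np.where(m);k=(u<310)&(u>180)&(v>120)&(v<245);print('basket grip px',u[k].mean(),v[k].mean(),'expect',proj(n,[.4525,.2815,.232]))
a=cams.get_image('side')[0][120:330,260:420];cv2.imwrite('pics/n.png',cv2.resize(a,(457,600),interpolation=cv2.INTER_CUBIC)[:,:,::-1])
E
```

```text
t 46.8 pos [ 0.4159 -0.3938  0.2508] F [-0.7 -0.5 -0.3] w 0.0001 g 0.0
top y 228 [[-17.2, 3.2, 47.7], [17.6, 90.0, 60.9]]
top b 21 [[-18.2, 4.5, 31.2], [-6.0, 90.4, 42.7]]
top g 13 [[-17.5, 8.4, 16.2], [-15.3, 86.4, 27.4]]
top red 96 [[-29.5, 96.8, 12.5], [56.7, 101.9, 56.1]]
basket grip px 199.96428571428572 202.78571428571428 expect [200.85170438 204.97511024]
side y 273 [[-13.7, 2.4, 46.2], [22.9, 88.7, 55.8]]
side b 145 [[16.9, 3.5, 28.2], [22.8, 86.0, 39.9]]
side g 116 [[16.8, 3.9, 15.7], [22.8, 83.7, 26.9]]
side red 79 [[-28.7, 94.8, 14.5], [62.2, 99.9, 51.0]]
basket grip px 297.8285714285714 140.88571428571427 expect [296.45970006 139.73157173]
```

View pics/n.png

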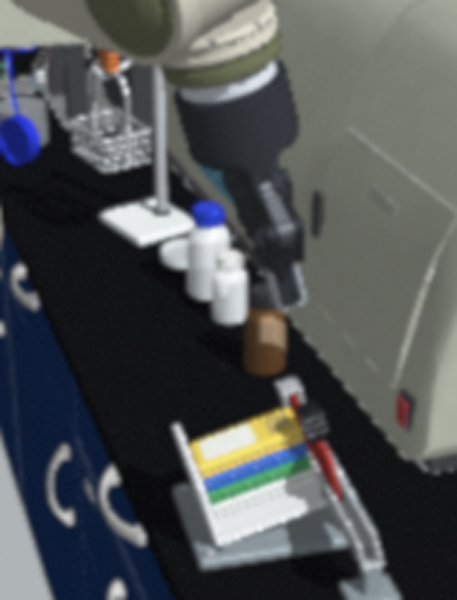

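The picture shows the four cassettes stacked at (250,470), the bolt home with its knob at (313,420), the basket on the hook at (110,60) and the bottles in place. Handing in.

```bash
python3 -c "
from rig import ticket
print(ticket.close_job())"
```

```text
the job is handed in; nothing more can be done
None
```

The job is handed in, with no verdict returned: all four cassettes are stacked against the backstop, the bolt is home, the basket hangs on the hook, and the bottles and dish were left alone.

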